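# Turn shade chips over through a twisted guide, mist them, lower the lamp

## Robot

A 6-joint arm with a two-finger parallel gripper is mounted at the origin on a cart in front of the work surface, level with it; the furniture and walls round the work are solid. World frame = base frame: x ahead of the robot, y to its left, z up, the work surface at z = 0. Lengths are in mm, angles in degrees, forces in N, time in s.
With the tool pointing down it reaches from about 350 to 850 mm from the base axis. Payload 8.1 kg.
Tool frame: the origin (TCP) lies midway between the tips of the shut fingers; the grasp point (between the pads) lies 19 mm behind it; z points along the fingers, y is the line along which they close (so a half turn about z gives the same grasp; the last joint's range is limited). The gripper opens to 85 mm and grips with 20 to 120 N. Pads are 22 mm wide; open, the fingers measure 114 mm over their backs; the gripper's body (76 mm by 85 mm) begins 54 mm behind the grasp point. The pads swing forward as they close: fully open they stand 13 mm farther back than shut.
Start: joints at [68.732, 7.471, 85.268, -0, 87.261, -4.893], TCP at [169.133, 575.673, 231.292] pointing down, gripper open.
Joint ranges: [-169.43, 169.43], [-51.17, 129.36], [1.28, 143.12], [-76.62, 256.62], [0, 156.53], [-152.29, 152.29]. Speed limits (degrees/s): [136.94, 136.94, 159.86, 180, 180, 180].

## Interface

Orientations are given as [roll, pitch, yaw] about the fixed x, y, z axes, in that order (R = Rz(yaw) Ry(pitch) Rx(roll)).
In Python, from bench import r gives the robot as it stands.
- The arm moves only by the tool apply_moves, never from a script. Its argument "steps" is a list of rows, each a list of 7 numbers: the opening, from -1 (shut) to 1 (fully open), then the shift along the tool's x, y, z in mm, then the turn, a rotation vector about the tool's x, y, z in units of 5 degrees (1.0 is 5 degrees). A call has exactly 8 rows; each row shifts and turns the commanded pose from where the row before left it, along the tool's axes as they then stand; what a row does not reach is not made up. A row lasts 1/10 s, in which the tool goes at most 50 mm and 8.59 degrees, less where a joint would pass 70% of its speed; a pose out of reach is approached as far as the arm can. A call is refused whole if a number of a shift passes 50 or a number of a turn 1, either way. A call with a gripper value outside its range is refused whole. The fingers move at their own pace and stop on an object; "squeeze" is the grip in N (left out, the last holds). Time passes only in rows, so rows that do not move let the fingers close, or fill a call up. It gives the time, the measured TCP pose, the force, the opening and the grip force at its end, in the units of the state.
- r.sense(): the state, without advancing time (a new reading comes with each control period).
- r.snapshot(name): name is "scene" or "top" or "wrist"; returns a dict with "color" (400x640x3 uint8, blue, green, red), "depth" (400x640 float32, mm along the optical axis (not along the pixel's ray), 0 where there is no reading), "mtx" (3x3 intrinsics, pixels), "T" (4x4, takes a point from camera to world coordinates); the wrist camera has in their place "hand_eye" (4x4, takes a point from camera to tool coordinates, whose origin is the TCP and whose axes are the flange's). Camera axes: x right, y down, z forward; pixel columns grow to the right and rows downward; lengths in mm; the calibration is good to about 2 mm. A picture is of the moment at which its call begins: read the wrist's pose just before it.
- r.hand_in(): hands the job in; it is judged then, once.
The state is a dict: "time": time; "joint_pos": joint angles; "qd": joint speeds; "joint_efforts": joint torques, N m; "tool_pos": TCP position; "tcp_rot": TCP orientation; "ft_force": force on the tool from outside, world axes, zero at the start; "wrist_torque": the same for the moment, N m; "finger_gap": finger opening in mm; "grip_force": force on a finger pad.
Only numpy, scipy, OpenCV 4.12 (cv2) and the standard library are available. Lean on these libraries where they do the work, as an engineer would, in place of code of your own. Each camera call takes 0.05 s, during which the arm holds its last target. There are 200 camera calls.

## Task

First swing the curing lamp up clear of the run-out tray, to nearly upright. Then drop the round shade chips, which lie on the mat with their coloured faces up, one at a time and still coloured face up onto the infeed at the top of the twisted wire guide, so that each slides through and comes to rest in the covered tray with its white back up. When all the chips lie there, and not before, press the white sprung mist cap on the clamped bottle fully down and let it come back up; last, pull the lamp down on its stiff hinge to 35 degrees above level, where the green mark is, and leave it holding there, with the beaker, the small brown bottle and the timer left where they stand.

Things in the scene. Friction and masses are not known exactly. Their poses are not given: they have to be found in the camera images.
- chip_0: round rigid chip, 34 mm across, 8 mm thick, about 20 g, slippery white plastic with one copper face; lies flat on the mat in front of the station. Origin in its middle, 5.5 mm above the worktop as it lies; z points out of the coloured face: z up = not yet turned, z down = turned over. Three to five of the chips are present
- chip_1: as chip_0, but with a sand-yellow face
- chip_2: as chip_0, but with a violet face
- chip_3: as chip_0, but with a dark red face
- chip_4: as chip_0, but with a slate-blue face
- station: the chip-turning station, fixed; origin under it at worktop height, x away from the robot, y left at yaw 0. Base plate 8 mm thick, x -55 to +95, y -280 to +210 mm. A cage of six steel wires runs from the infeed (upper left, top at z 255 mm) down at 45 degrees towards -y, twisting half a turn, into the run-out tray. Bottle at x +62, y 0; lamp post, 115 mm high, at x +35, y -240 mm
- guide_mouth (a point): middle of the white infeed plate's surface, axes as the station's, about 230 mm up. The plate falls at 20 degrees towards the station's -y, then bends down into the guide; 45 mm wide along x between cheeks 12 mm high. A chip released flat, its middle straight above this point by 16 to 30 mm, fingers closing along the station's x, slides in and through by itself within 2 s
- tray_mid (a point): just above the floor in the middle of the run-out tray, axes as the station's; the tray (44 mm wide, y -202 to 0 of the station, floor falling from z 50 to 12 mm) has clear walls and a grille of three wires. A chip is in the tray when its middle is within 25 mm of this point along x, 105 mm along y and 40 mm in height
- cap_top (a point): centre of the top of the white mist cap (23 mm across), about 138 mm above the worktop when up; press here straight down
- mist_cap (a joint): travel of the cap in m: 0 up, 0.006 fully down; a spring pushes it back, about 2 N at the start of its travel and 5.5 N fully down
- lamp (a joint): angle of the lamp's arm above level in rad (level 0, upright 1.57, stop at 1.75); starts between 0.1 and 0.4; clear of the tray above 1.2; the green mark on the white quadrant is at 0.611 (35 degrees). Friction hinge, about 0.5 N m, stays where it is left. The hinge line is the station's x through lamp_pivot; the arm points to the station's +y when level and swings in its y-z plane
- lamp_handle (a point): on the axis of the lamp's orange handle, a round peg 12 mm thick, sticking out 55 mm from the lamp head along the station's -x, 150 mm from the hinge line. The point lies 60 mm along -x from lamp_pivot's swing plane, 30 mm from the head; pinch it from above with the fingers closing along the station's y; the peg turns in the grip as the arm swings
- lamp_pivot (a point): point on the lamp's hinge line, 105 mm above the worktop, axes as the station's
- beaker: clear plastic beaker, 71 mm across, 88 mm high, standing on the left; origin under its middle; leave it where it is
- dye_bottle_2: small brown bottle with a black cap, 43 mm across, 117 mm high, standing on the left; origin under its middle; leave it where it is
- timer: white twist timer, 63 mm across, 36 mm high, lying on the right; origin under its middle; leave it where it is
- chip_mat: grey mat fixed in front of the station, 104 mm (x) by 640 mm (y), 1.5 mm thick, on which the chips start; black rims along its front and back edges, 5 mm wide and 7 mm high, its ends are open. Origin under its middle. Best pinch a chip with the fingers closing along the mat's y, clear of the rims

How it is judged:
By the outcome, as a careful person would: the job done as asked, in the order asked, and still so for the second after the job is handed in, with the robot touching nothing.
Of chip_0, chip_1, chip_2, chip_3, chip_4 only 3 to 5 are there at a start; the rules pass over those that are not, and their reading is None.
At some moment in a run one of chip_0, chip_1, chip_2, chip_3, chip_4 may be knocked a few centimetres aside while the robot is not near it.
It also fails if it takes over 210 s, if anything falls off the work surface, if the arm or the gripper's body presses on something with over 40 N, if the wrist force passes 120 N, or if a joint passes its speed limit or range.

## Working session

There is one attempt and no reset: what is moved stays moved. The work goes in short steps, Python scripts to look and compute and a tool call to move; the robot and the scene stay as the last step left them, time stands still between calls to the robot, and variables do not carry over. Pictures are saved under pics/ and viewed, at most 14 in all, crops included, and the job is handed in when it is done.

Besides the shell and the picture viewer there is one more tool, called after "Call:" as a command line: name --pt "numbers of a row" for each row, then --argument value for the rest. apply_moves: Moves the arm, as the interface text tells. Its arguments: {"type":"object","properties":{"steps":{"type":"array"},"squeeze":{"type":"number"}},"required":["steps"]}

```bash
mkdir -p pics; ls; cat > h.py <<'E'
import numpy as np, cv2, pickle
from bench import r
from scipy.spatial.transform import Rotation as R
def snap(n,name):
    s=r.sense(); p=r.snapshot(n)
    if 'T' not in p or n=='wrist':
        T=np.eye(4);T[:3,:3]=R.from_euler('xyz',s['tcp_rot'],degrees=True).as_matrix();T[:3,3]=s['tool_pos'];p['T']=T@p['hand_eye']
    pickle.dump(p,open(f'pics/{name}.pkl','wb')); cv2.imwrite(f'pics/{name}.png',p['color']); return p
def load(name): return pickle.load(open(f'pics/{name}.pkl','rb'))
def d3(p,u,v,w=1):
    d=p['depth'][v-w:v+w+1,u-w:u+w+1];d=d[d>0]; z=np.median(d) if d.size else 0
    c=np.linalg.inv(p['mtx'])@[u,v,1]*z
    return (p['T']@np.r_[c,1])[:3].round(1)
def ray(p,u,v,h):
    c=np.linalg.inv(p['mtx'])@[u,v,1]; d=p['T'][:3,:3]@c;o=p['T'][:3,3]
    return (o+d*(h-o[2])/d[2]).round(1)
def proj(p,X):
    c=np.linalg.inv(p['T'])@np.r_[X,1]; q=p['mtx']@c[:3]; return (q[:2]/q[2]).round(1)
def tri(ps,uvs):
    A=np.zeros((3,3));b=np.zeros(3)
    for p,(u,v) in zip(ps,uvs):
        d=p['T'][:3,:3]@(np.linalg.inv(p['mtx'])@[u,v,1]);d/=np.linalg.norm(d);M=np.eye(3)-np.outer(d,d);A+=M;b+=M@p['T'][:3,3]
    return np.linalg.solve(A,b).round(1)
E
python3 - <<'E'
from h import *
print(r.sense())
for n in('scene','top'):
    p=snap(n,n+'0');print(n,p['mtx'].round(1).tolist(),p['T'].round(3).tolist())
E
```

```text
pics
{'time': 0.0, 'joint_pos': array([ 6.87328201e+01,  7.51570121e+00,  8.53316928e+01,  5.22046703e-04,
        8.72599140e+01, -4.89248604e+00]), 'qd': array([ 0.0286338 , -0.09120094,  0.05653812,  0.09981838, -0.00740205,
        0.01430573]), 'joint_efforts': array([ 1.97143869e-03, -5.69393027e+01, -5.00563002e+01,  1.06788079e-04,
        1.45804236e-02,  2.41421492e-05]), 'tool_pos': array([168.91704713, 575.15003958, 230.21510523]), 'tcp_rot': array([-1.79893127e+02, -9.67139331e-03,  1.63625272e+02]), 'ft_force': array([-0.45299827,  0.40411443,  0.21817561]), 'wrist_torque': array([-0.01454443, -0.04181167,  0.05170759]), 'grip_force': 0.0, 'finger_gap': 85.15222117402224}
scene [[409.9, 0.0, 316.7], [0.0, 409.9, 206.3], [0.0, 0.0, 1.0]] [[0.615, -0.441, 0.654, -242.887], [-0.788, -0.363, 0.497, -539.116], [0.018, -0.821, -0.571, 842.916], [0.0, 0.0, 0.0, 1.0]]
top [[367.4, 0.0, 320.4], [0.0, 367.4, 199.1], [0.0, 0.0, 1.0]] [[-0.025, -0.998, 0.066, 452.913], [-1.0, 0.024, -0.017, 47.235], [0.016, -0.066, -0.998, 1327.43], [0.0, 0.0, 0.0, 1.0]]
```

View pics/top0.png

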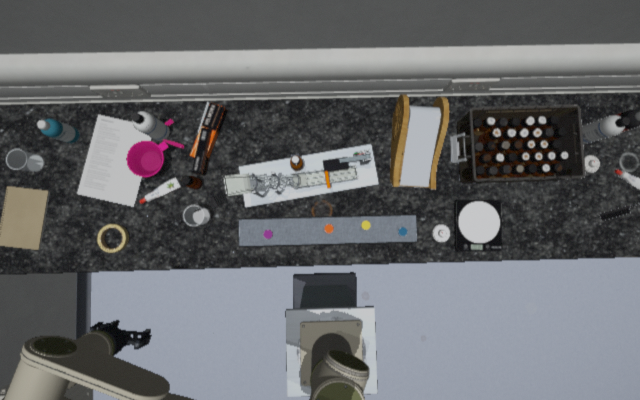

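View pics/scene0.png

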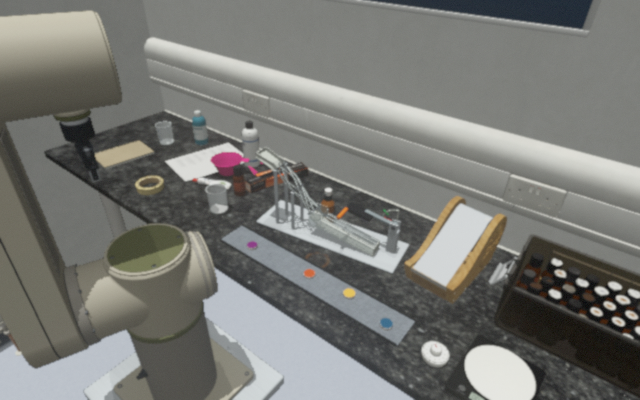

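Top view: the plate's corners are roughly at (240,165)–(378,200). Chips are at (268,234) violet, (329,229) copper, (366,226) yellow and (402,231) blue. The lamp lies at about (327,179), the beaker at (195,215) and the timer at (441,232). Next I'll enlarge.

```bash
python3 - <<'E'
from h import *
p=load('top0');s=load('scene0')
cv2.imwrite('pics/a.png',cv2.resize(p['color'][135:255,225:385],None,fx=5,fy=5,interpolation=cv2.INTER_CUBIC))
cv2.imwrite('pics/b.png',cv2.resize(s['color'][140:270,245:415],None,fx=4.6,fy=4.6,interpolation=cv2.INTER_CUBIC))
for n,(u,v) in dict(violet=(268,234),cop=(329,229),yel=(366,226),blue=(402,231),beaker=(195,215),bot=(195,183),timer=(441,232)).items():
    print(n,d3(p,u,v),ray(p,u,v,9.5))
m=np.array([(x,y) for y in range(145,210) for x in range(232,385) if (p['color'][y,x]>170).all()],np.float32)
E
```

```text
violet [419.7 214.6   8.7] [419.7 214.5   9.5]
cop [432.   -3.5   8.8] [432.   -3.5   9.5]
yel [ 439.3 -136.5    9.3] [ 439.3 -136.5    9.5]
blue [ 418.2 -265.4    8.7] [ 418.2 -265.3    9.5]
beaker [493.9 474.2   6.3] [493.8 473.2   9.5]
bot [600.9 451.9  74.4] [608.5 472.9   9.5]
timer [ 411.9 -396.6   35.8] [ 411.1 -405.7    9.5]
```

View pics/a.png

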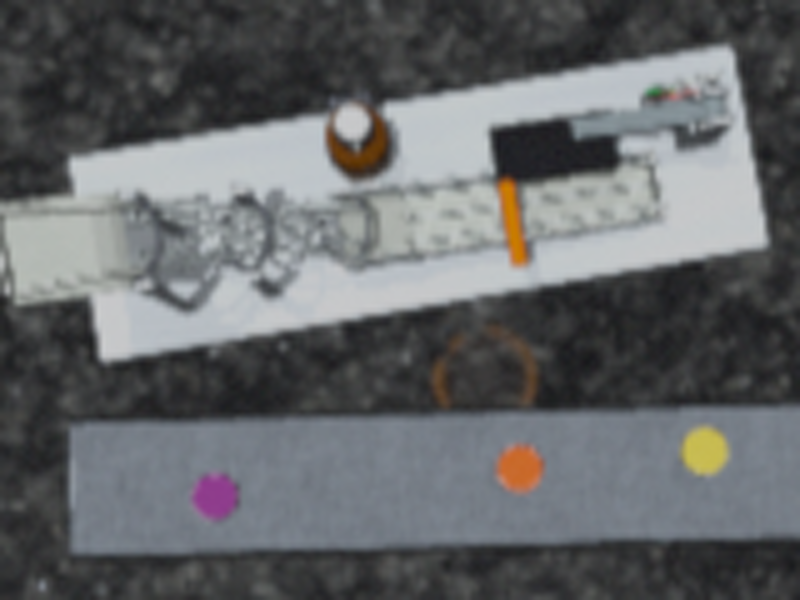

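View pics/b.png

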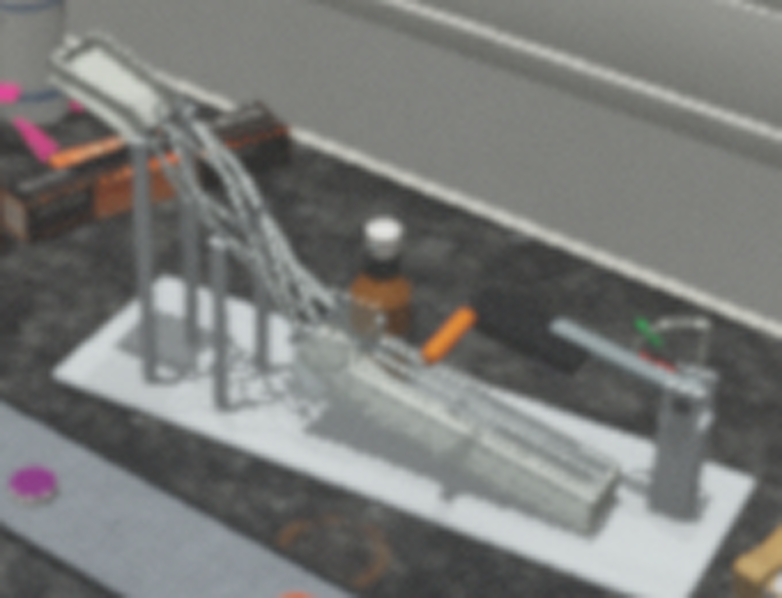

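Crop a: the plate corners are at (102,360), (70,157), (733,45) and (768,245). The infeed spans about (10,205)–(125,300), the cap is at (352,122) and the handle runs (507,180)–(520,265). Crop b shows the same things: cap top (384,225), handle (425,357)–(472,312), and the lamp lying over the tray.

```bash
python3 - <<'E'
from h import *
p=load('top0');s=load('scene0')
P=lambda u,v:((u+.5)/5-.5+225,(v+.5)/5-.5+135)
S=lambda u,v:((u+.5)/4.6-.5+245,(v+.5)/4.6-.5+140)
W=np.array([ray(p,*P(*c),8) for c in[(102,360),(70,157),(733,45),(768,245)]])
L=np.array([(-55,210),(95,210),(95,-280),(-55,-280)],float)
print(W)
a=W[:,:2]-W[:,:2].mean(0);b=L-L.mean(0)
th=np.arctan2((b[:,0]*a[:,1]-b[:,1]*a[:,0]).sum(),(a*b).sum());Rm=np.array([[np.cos(th),-np.sin(th)],[np.sin(th),np.cos(th)]])
t=W[:,:2].mean(0)-Rm@L.mean(0);print('yaw',np.degrees(th),'t',t,'res',(W[:,:2]-(L@Rm.T+t)).round(1).tolist())
loc=lambda X:np.r_[Rm.T@(np.array(X)[:2]-t),X[2]].round(1)
for n,a_,b_ in [('cap',(352,122),(384,230)),('h_in',(507,180),(472,314)),('h_out',(520,265),(428,358))]:
    X=tri([p,s],[P(*a_),S(*b_)]);print(n,X,loc(X), 'topdepth',d3(p,*map(round,map(float,P(*a_)))))
for u in (20,40,60,80,100,115):
  for v in (235,270):
    X=d3(p,*[int(round(k)) for k in P(u,v)]);print('infeed',u,v,X,loc(X))
for u,v in [(85,75),(110,90),(130,105)]:
    X=d3(s,*[int(round(k)) for k in S(u,v)]);print('infS',X,loc(X))
np.save('st.npy',[t[0],t[1],th])
E
```

```text
[[ 519.5  295.4    8. ]
 [ 666.8  316.7    8. ]
 [ 738.2 -165.6    8. ]
 [ 591.2 -186.     8. ]]
yaw 8.413561149413969 t [604.01914439  96.82197709] res [[0.6, -1.1], [-0.5, -1.8], [-0.8, 0.7], [0.6, 2.2]]
cap [665.1 106.6 135.2] [ 61.9   0.7 135.2] topdepth [664.8 106.5 136.8]
h_in [625.7   5.4 129.8] [  8.1 -93.6 129.8] topdepth [623.4   6.1 134. ]
h_out [568.8  -0.9 129.1] [-49.1 -91.5 129.1] topdepth [567.9  -2.5 127.5]
infeed 20 235 [582.6 299.4 234.5] [  8.5 203.5 234.5]
infeed 20 270 [561.3 298.8 238. ] [-12.7 206.1 238. ]
infeed 40 235 [582.9 288.5 230.1] [  7.2 192.7 230.1]
infeed 40 270 [561.6 288.1 232.8] [-14.  195.4 232.8]
infeed 60 235 [582.9 277.2 227.1] [  5.5 181.5 227.1]
infeed 60 270 [561.7 277.1 228.8] [-15.5 184.5 228.8]
infeed 80 235 [583.  265.9 223.9] [  3.9 170.3 223.9]
infeed 80 270 [561.8 266.  224.5] [-17.  173.5 224.5]
infeed 100 235 [583.4 254.9 218.6] [  2.7 159.4 218.6]
infeed 100 270 [561.8 254.6 221.8] [-18.7 162.3 221.8]
infeed 115 235 [584.  247.2 211.4] [  2.2 151.7 211.4]
infeed 115 270 [561.2 244.8 226. ] [-20.7 152.7 226. ]
infS [565.1 291.4 234.4] [-10.  198.2 234.4]
infS [572.7 273.3 226.9] [ -5.2 179.2 226.9]
infS [560.1 244.2 231.6] [-21.9 152.2 231.6]
```

```bash
cat > plan.py <<'E'
import sys,json,numpy as np
from h import r,R
def plan(way,g):  # way: list of (x,y,z,yaw,nrows)
    s=r.sense();p=np.array(s['tool_pos']);yaw=s['tcp_rot'][2];rows=[]
    for x,y,z,yt,n in way:
        for k in range(n,0,-1):
            d=(np.array([x,y,z])-p)/k; dy=((yt-yaw+180)%360-180)/k
            c,q=np.cos(np.radians(yaw)),np.sin(np.radians(yaw))
            t=np.round([c*d[0]+q*d[1], q*d[0]-c*d[1], -d[2]]).astype(int); w=round(-dy/5,2)
            rows.append([g,*t.tolist(),0,0,w]); yaw-=w*5
            p=p+[c*t[0]+q*t[1], q*t[0]-c*t[1], -t[2]]
    while len(rows)%8: rows.append([g,0,0,0,0,0,0])
    print('from',s['tool_pos'].round(1),'->',p.round(1),round(yaw,1))
    for i in range(0,len(rows),8): print(json.dumps(rows[i:i+8]))
def W(lx,ly,z):
    x,y,t=np.load('st.npy');return (x+lx*np.cos(t)-ly*np.sin(t),y+lx*np.sin(t)+ly*np.cos(t),z)
if __name__=='__main__': plan(eval(sys.argv[1]),eval(sys.argv[2]))
E
python3 plan.py "[(420,250,240,176,14),(*W(-25,-92.5,220),188.4,10)]" 1
```

```text
from [169.  575.2 230.3] -> [592.6   1.5 220.3] 188.4
[[1, -24, -17, -1, 0, 0, -0.18], [1, -23, -18, -1, 0, 0, -0.18], [1, -23, -18, -1, 0, 0, -0.18], [1, -23, -18, -1, 0, 0, -0.18], [1, -23, -19, -1, 0, 0, -0.18], [1, -22, -19, -1, 0, 0, -0.18], [1, -22, -19, 0, 0, 0, -0.17], [1, -22, -20, -1, 0, 0, -0.18]]
[[1, -21, -20, 0, 0, 0, -0.17], [1, -21, -20, -1, 0, 0, -0.18], [1, -21, -21, 0, 0, 0, -0.17], [1, -21, -21, -1, 0, 0, -0.18], [1, -20, -21, 0, 0, 0, -0.17], [1, -20, -22, -1, 0, 0, -0.18], [1, -19, -24, 2, 0, 0, -0.25], [1, -18, -24, 2, 0, 0, -0.25]]
[[1, -18, -24, 2, 0, 0, -0.25], [1, -17, -25, 2, 0, 0, -0.25], [1, -17, -25, 2, 0, 0, -0.25], [1, -16, -25, 2, 0, 0, -0.25], [1, -16, -26, 2, 0, 0, -0.24], [1, -15, -26, 2, 0, 0, -0.25], [1, -15, -27, 2, 0, 0, -0.24], [1, -14, -27, 2, 0, 0, -0.25]]
```

Call:
apply_moves --pt "1 -24 -17 -1 0 0 -0.2" --pt "1 -23 -18 -1 0 0 -0.2" --pt "1 -23 -18 -1 0 0 -0.2" --pt "1 -23 -18 -1 0 0 -0.2" --pt "1 -23 -19 -1 0 0 -0.2" --pt "1 -22 -19 -1 0 0 -0.2" --pt "1 -22 -19 0 0 0 -0.1" --pt "1 -22 -20 -1 0 0 -0.1"

```text
time: 0.9
tool_pos: [313.8, 389.4, 237.8]
tcp_rot: [-180.0, -0.0, 170.7]
ft_force: [0.6, 1.2, 0.3]
finger_gap: 85.6
grip_force: 0.0
```

Call:
apply_moves --pt "1 -21 -20 0 0 0 -0.2" --pt "1 -21 -20 -1 0 0 -0.2" --pt "1 -21 -21 0 0 0 -0.2" --pt "1 -21 -21 -1 0 0 -0.2" --pt "1 -20 -21 0 0 0 -0.2" --pt "1 -20 -22 -1 0 0 -0.2" --pt "1 -19 -24 2 0 0 -0.2" --pt "1 -18 -24 2 0 0 -0.2"

```text
time: 1.7
tool_pos: [456.7, 200.7, 236.9]
tcp_rot: [-180.0, -0.0, 178.7]
ft_force: [0.4, 0.3, 0.9]
finger_gap: 85.1
grip_force: 0.0
```

Call:
apply_moves --pt "1 -18 -24 2 0 0 -0.2" --pt "1 -17 -25 2 0 0 -0.2" --pt "1 -17 -25 2 0 0 -0.2" --pt "1 -16 -25 2 0 0 -0.2" --pt "1 -16 -26 2 0 0 -0.3" --pt "1 -15 -26 2 0 0 -0.3" --pt "1 -15 -27 2 0 0 -0.3" --pt "1 -14 -27 2 0 0 -0.3"

```text
time: 2.5
tool_pos: [593.6, 1.2, 220.6]
tcp_rot: [180.0, -0.0, -171.3]
ft_force: [-0.3, -0.6, 0.7]
finger_gap: 85.5
grip_force: 0.0
```

```bash
python3 - <<'E'
from h import *
s=r.sense();print(s['tool_pos'],s['tcp_rot'])
p=snap('wrist','w0');print(p['hand_eye'].round(3).tolist(),p['mtx'].tolist())
for X in [(594,2,129),(626,5.4,130),(569,-1,129)]: print(proj(p,X))
E
```

```text
[593.56172422   1.24923061 220.64816302] [ 1.79987486e+02 -4.97067340e-02 -1.71316033e+02]
[[-0.0, -0.961, -0.276, 70.277], [1.0, -0.0, -0.0, -0.507], [0.0, -0.276, 0.961, -142.005], [0.0, 0.0, 0.0, 1.0]] [[335.5401939881399, 0.0, 320.90499985698943], [0.0, 335.5401939881399, 202.17757943973473], [0.0, 0.0, 1.0]]
[322.6 207.3]
[320.6 248.6]
[323.7 173.2]
```

View pics/w0.png

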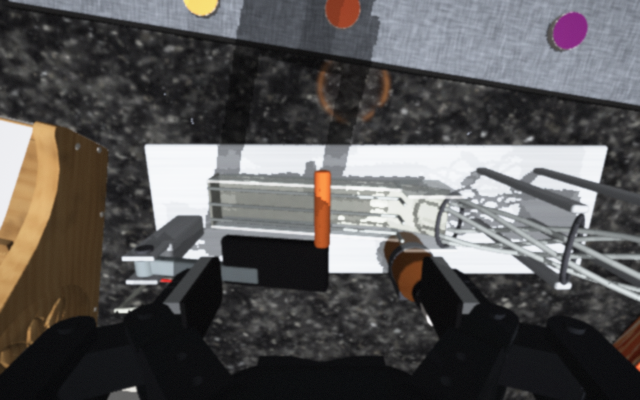

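The wrist view shows the peg at u≈322, v 170–248, which is where it was projected. Now I'll descend and pinch it.

Call:
apply_moves --pt "0.2 0 0 13 0 0 0" --pt "0.2 0 0 13 0 0 0" --pt "0.2 0 0 13 0 0 0" --pt "0.2 0 0 13 0 0 0" --pt "0.2 0 0 13 0 0 0" --pt "0.2 0 0 13 0 0 0" --pt "0.2 0 0 13 0 0 0" --pt "0.2 0 0 13 0 0 0"

```text
time: 3.35
tool_pos: [593.2, 2.5, 116.2]
tcp_rot: [-180.0, 0.0, -171.4]
ft_force: [-0.0, -0.2, -0.1]
finger_gap: 51.3
grip_force: 0.0
```

Call:
apply_moves --pt "-1 0 0 0 0 0 0" --pt "-1 0 0 0 0 0 0" --pt "-1 0 0 0 0 0 0" --pt "-1 0 0 0 0 0 0" --pt "-1 0 0 0 0 0 0" --pt "-1 0 0 0 0 0 0" --pt "-1 0 0 0 0 0 0" --pt "-1 0 0 0 0 0 0" --squeeze 50

```text
time: 4.15
tool_pos: [593.8, 2.1, 117.9]
tcp_rot: [-180.0, 0.1, -171.4]
ft_force: [1.0, -3.3, 2.3]
finger_gap: 9.9
grip_force: 49.0
```

```bash
python3 - <<'E'
from h import *
import json
s=r.sense();print(s['tool_pos'],s['finger_gap'],s['grip_force'],s['ft_force'])
# arc deltas in tool axes (yaw 188.4: tool y = ~+station y, tool z down)
th0=np.arctan2(24.5,147.5);th=np.linspace(th0,np.radians(82),33)
Y=150*np.cos(th);Z=150*np.sin(th)
a=np.radians(188.4);ty=np.array([np.sin(a),-np.cos(a)])
st=np.load('st.npy')[2];sy=np.array([-np.sin(st),np.cos(st)]);print(ty@sy)
y=z=0
rows=[]
for i in range(1,33):
    dy=round(Y[i]-Y[0]-y);dz=round(Z[i]-Z[0]-z);y+=dy;z+=dz;rows.append([-1,0,dy,-dz,0,0,0])
for i in range(0,32,8):print(json.dumps(rows[i:i+8]))
E
```

```text
[593.78752713   2.08324105 117.87014956] 9.880437357756648 48.99652719497681 [ 1.03596144 -3.29379632  2.30247662]
0.9999999719897014
[[-1, 0, -1, -6, 0, 0, 0], [-1, 0, -1, -6, 0, 0, 0], [-1, 0, -2, -5, 0, 0, 0], [-1, 0, -2, -6, 0, 0, 0], [-1, 0, -2, -6, 0, 0, 0], [-1, 0, -2, -5, 0, 0, 0], [-1, 0, -2, -6, 0, 0, 0], [-1, 0, -3, -5, 0, 0, 0]]
[[-1, 0, -3, -5, 0, 0, 0], [-1, 0, -3, -5, 0, 0, 0], [-1, 0, -3, -5, 0, 0, 0], [-1, 0, -4, -5, 0, 0, 0], [-1, 0, -3, -5, 0, 0, 0], [-1, 0, -4, -4, 0, 0, 0], [-1, 0, -4, -5, 0, 0, 0], [-1, 0, -4, -4, 0, 0, 0]]
[[-1, 0, -5, -4, 0, 0, 0], [-1, 0, -4, -4, 0, 0, 0], [-1, 0, -5, -3, 0, 0, 0], [-1, 0, -4, -4, 0, 0, 0], [-1, 0, -5, -3, 0, 0, 0], [-1, 0, -5, -3, 0, 0, 0], [-1, 0, -6, -3, 0, 0, 0], [-1, 0, -5, -3, 0, 0, 0]]
[[-1, 0, -5, -3, 0, 0, 0], [-1, 0, -6, -2, 0, 0, 0], [-1, 0, -5, -2, 0, 0, 0], [-1, 0, -6, -2, 0, 0, 0], [-1, 0, -6, -1, 0, 0, 0], [-1, 0, -5, -2, 0, 0, 0], [-1, 0, -6, -1, 0, 0, 0], [-1, 0, -6, -1, 0, 0, 0]]
```

Call:
apply_moves --pt "-1 0 -1 -6 0 0 0" --pt "-1 0 -1 -6 0 0 0" --pt "-1 0 -2 -5 0 0 0" --pt "-1 0 -2 -6 0 0 0" --pt "-1 0 -2 -6 0 0 0" --pt "-1 0 -2 -5 0 0 0" --pt "-1 0 -2 -6 0 0 0" --pt "-1 0 -3 -5 0 0 0"

```text
time: 4.95
tool_pos: [595.7, -11.5, 161.6]
tcp_rot: [179.9, 0.0, -171.4]
ft_force: [4.8, 2.5, -6.1]
finger_gap: 10.1
grip_force: 48.8
```

Call:
apply_moves --pt "-1 0 -3 -5 0 0 0" --pt "-1 0 -3 -5 0 0 0" --pt "-1 0 -3 -5 0 0 0" --pt "-1 0 -4 -5 0 0 0" --pt "-1 0 -3 -5 0 0 0" --pt "-1 0 -4 -4 0 0 0" --pt "-1 0 -4 -5 0 0 0" --pt "-1 0 -4 -4 0 0 0"

```text
time: 5.75
tool_pos: [599.6, -37.4, 200.1]
tcp_rot: [179.7, 0.0, -171.3]
ft_force: [-0.1, 9.1, -0.3]
finger_gap: 9.8
grip_force: 48.9
```

Call:
apply_moves --pt "-1 0 -5 -4 0 0 0" --pt "-1 0 -4 -4 0 0 0" --pt "-1 0 -5 -3 0 0 0" --pt "-1 0 -4 -4 0 0 0" --pt "-1 0 -5 -3 0 0 0" --pt "-1 0 -5 -3 0 0 0" --pt "-1 0 -6 -3 0 0 0" --pt "-1 0 -5 -3 0 0 0"

```text
time: 6.55
tool_pos: [605.5, -74.9, 229.6]
tcp_rot: [179.7, 0.1, -171.2]
ft_force: [-4.7, 12.4, 14.4]
finger_gap: 9.4
grip_force: 51.2
```

Call:
apply_moves --pt "-1 0 -5 -3 0 0 0" --pt "-1 0 -6 -2 0 0 0" --pt "-1 0 -5 -2 0 0 0" --pt "-1 0 -6 -2 0 0 0" --pt "-1 0 -6 -1 0 0 0" --pt "-1 0 -5 -2 0 0 0" --pt "-1 0 -6 -1 0 0 0" --pt "-1 0 -6 -1 0 0 0"

```text
time: 7.35
tool_pos: [612.3, -121.1, 243.7]
tcp_rot: [179.8, 0.1, -171.3]
ft_force: [-6.9, 7.7, 13.8]
finger_gap: 10.0
grip_force: 52.6
```

Call:
apply_moves --pt "-1 0 0 0 0 0 0" --pt "-1 0 0 0 0 0 0" --pt "-0.5 0 0 0 0 0 0" --pt "-0.5 0 0 0 0 0 0" --pt "-0.5 0 0 0 0 0 0" --pt "-0.5 0 0 0 0 0 0" --pt "-0.5 0 0 0 0 0 0" --pt "-0.5 0 0 0 0 0 0"

```text
time: 8.15
tool_pos: [612.3, -123.2, 241.1]
tcp_rot: [180.0, -0.0, -171.4]
ft_force: [-0.4, 1.2, -0.0]
finger_gap: 21.0
grip_force: 0.0
```

Call:
apply_moves --pt "-0.5 0 0 -10 0 0 0" --pt "-0.5 0 0 -10 0 0 0" --pt "-0.5 0 0 -10 0 0 0" --pt "-0.5 0 0 -10 0 0 0" --pt "-0.5 0 0 -10 0 0 0" --pt "-0.5 0 0 -10 0 0 0" --pt "-0.5 0 0 0 0 0 0" --pt "-0.5 0 0 0 0 0 0"

```text
time: 8.95
tool_pos: [612.5, -123.2, 301.5]
tcp_rot: [-180.0, 0.0, -171.4]
ft_force: [-0.1, -0.2, 0.4]
finger_gap: 21.4
grip_force: 0.0
```

```bash
python3 - <<'E'
from h import *
s=r.sense();print(s['tool_pos'],s['finger_gap'],s['grip_force'],s['ft_force'])
snap('top','t1');p=snap('scene','s1')
def hsv(p,lo,hi):
    m=cv2.inRange(cv2.cvtColor(p['color'],cv2.COLOR_BGR2HSV),lo,hi);n,l,st,c=cv2.connectedComponentsWithStats(m)
    for i in range(1,n):
        if st[i,4]>8:print(c[i].round(1),st[i,4],d3(p,*map(int,c[i].round())))
hsv(load('t1'),(5,150,120),(18,255,255));print();hsv(p,(5,150,120),(18,255,255))
from plan import plan,W
plan([(*W(-90,-180,290),150,6),(439.3,-136.5,120,180,10)],0.0)
E
```

```text
[ 612.46392128 -123.21093521  301.53928325] 21.368436394614825 0.0 [-0.13592063 -0.22189011  0.42711938]
[211.8 136.6] 51 [768.3 404.2  34.8]
[193.4 149.4] 39 [726.9 471.8  33.7]
[328.5 228.3] 48 [ 4.356e+02 -1.000e-01  8.400e+00]

[386.6 189.1] 40 [ 612.6 -124.4  256.6]
[309.  272.6] 44 [433.2  -2.4   7.5]
from [ 612.1 -123.1  300.5] -> [ 438.9 -136.6  119.5] -180.0
[[0.0, 11, 6, 2, 0, 0, 1.29], [0.0, 12, 5, 2, 0, 0, 1.29], [0.0, 12, 4, 2, 0, 0, 1.29], [0.0, 12, 3, 2, 0, 0, 1.29], [0.0, 13, 1, 1, 0, 0, 1.28], [0.0, 13, 0, 2, 0, 0, 1.29], [0.0, 7, -9, 17, 0, 0, -0.6], [0.0, 7, -8, 17, 0, 0, -0.6]]
[[0.0, 8, -8, 17, 0, 0, -0.6], [0.0, 8, -8, 17, 0, 0, -0.6], [0.0, 8, -7, 17, 0, 0, -0.6], [0.0, 9, -7, 17, 0, 0, -0.6], [0.0, 9, -6, 17, 0, 0, -0.6], [0.0, 9, -6, 17, 0, 0, -0.6], [0.0, 10, -5, 17, 0, 0, -0.6], [0.0, 10, -5, 17, 0, 0, -0.6]]
```

```bash
cat > chips.py <<'E'
from h import *
H=dict(copper=((5,150,90),(17,255,255)),yellow=((20,90,90),(32,255,255)),violet=((135,90,60),(165,255,255)),blue=((95,110,50),(112,255,200)))
def find(p,h=9.5,box=((370,500),(-320,330)),amin=10):
    out={}
    hv=cv2.cvtColor(p['color'],cv2.COLOR_BGR2HSV)
    for k,(lo,hi) in H.items():
        n,l,st,c=cv2.connectedComponentsWithStats(cv2.inRange(hv,lo,hi))
        for i in range(1,n):
            if st[i,4]<amin: continue
            X=ray(p,*c[i],h)
            if box[0][0]<X[0]<box[0][1] and box[1][0]<X[1]<box[1][1]: out.setdefault(k,[]).append((X[:2].tolist(),c[i].round(1).tolist(),int(st[i,4])))
    return out
if __name__=='__main__':
    import sys
    for n in sys.argv[1:]: print(n,find(snap(n,'f_'+n)))
E
python3 chips.py top scene
python3 plan.py "[(480,-125,295,184,5),(439,-136.5,150,180,11)]" 0
```

```text
top {'copper': [([434.5, -1.8], [328.5, 228.3], 48)], 'yellow': [([447.6, -136.5], [365.9, 223.7], 48)], 'violet': [([420.0, 216.2], [267.5, 233.9], 59)]}
scene {'copper': [([432.7, -2.6], [308.9, 272.6], 45)], 'yellow': [([441.9, -136.5], [349.1, 292.4], 74)], 'violet': [([418.6, 216.1], [251.7, 244.1], 37)], 'blue': [([415.9, -267.7], [386.1, 322.5], 69)]}
from [ 612.  -123.1  300.4] -> [ 438.7 -136.2  150.4] -180.0
[[0, 26, 4, 1, 0, 0, 0.19], [0, 26, 3, 1, 0, 0, 0.18], [0, 26, 3, 1, 0, 0, 0.19], [0, 27, 2, 1, 0, 0, 0.18], [0, 26, 2, 1, 0, 0, 0.19], [0, 4, -1, 13, 0, 0, 0.07], [0, 4, -1, 13, 0, 0, 0.07], [0, 4, -1, 13, 0, 0, 0.07]]
[[0, 4, -1, 13, 0, 0, 0.07], [0, 4, -1, 13, 0, 0, 0.07], [0, 4, -1, 13, 0, 0, 0.07], [0, 4, -1, 13, 0, 0, 0.08], [0, 3, -1, 14, 0, 0, 0.07], [0, 4, -1, 13, 0, 0, 0.08], [0, 3, -1, 14, 0, 0, 0.07], [0, 4, 0, 13, 0, 0, 0.08]]
```

Call:
apply_moves --pt "0.4 26 4 1 0 0 0.2" --pt "0.4 26 3 1 0 0 0.2" --pt "0.4 26 3 1 0 0 0.2" --pt "0.4 27 2 1 0 0 0.2" --pt "0.4 26 2 1 0 0 0.2" --pt "0.4 4 -1 13 0 0 0.1" --pt "0.4 4 -1 13 0 0 0.1" --pt "0.4 4 -1 13 0 0 0.1"

```text
time: 9.95
tool_pos: [468.4, -128.0, 256.1]
tcp_rot: [180.0, -0.0, -177.9]
ft_force: [0.3, 0.3, -0.8]
finger_gap: 59.6
grip_force: 0.0
```

Call:
apply_moves --pt "0.4 4 -1 13 0 0 0.1" --pt "0.4 4 -1 13 0 0 0.1" --pt "0.4 4 -1 13 0 0 0.1" --pt "0.4 4 -1 13 0 0 0.1" --pt "0.4 3 -1 14 0 0 0.1" --pt "0.4 4 -1 13 0 0 0" --pt "0.4 3 -1 14 0 0 0" --pt "0.4 4 0 13 0 0 0"

```text
time: 10.75
tool_pos: [438.5, -135.4, 150.1]
tcp_rot: [180.0, -0.0, 179.6]
ft_force: [0.7, -0.4, -0.1]
finger_gap: 59.9
grip_force: 0.0
```

```bash
python3 chips.py wrist; python3 -c "
from h import *
p=load('f_wrist');s=r.sense();print(s['tool_pos'],s['tcp_rot'],s['finger_gap'])
from chips import find
for k,v in find(p).items(): print(k,d3(p,*map(round,v[0][1])))"
```

```text
wrist {'copper': [([433.6, -3.5], [474.5, 183.6], 967)], 'yellow': [([442.8, -136.6], [320.2, 194.9], 938)], 'blue': [([416.0, -268.2], [165.2, 165.5], 1033)]}
[ 436.78163121 -134.82482406  147.68580123] [179.92221946  -0.2036443  179.62379313] 59.83797007180682
copper [434.   -3.7   9.2]
yellow [ 442.9 -136.8    9.3]
blue [ 416.6 -268.6    9.1]
```

View pics/f_wrist.png

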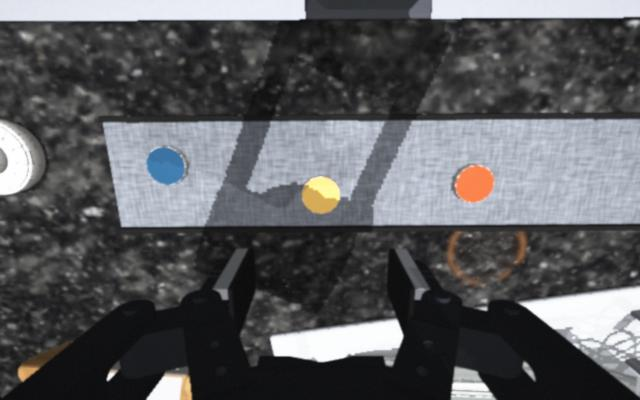

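Wrist view: yellow chip at (320,195), nearly under the tool; copper is at (474,184), blue at (165,165).

Call:
apply_moves --pt "0.1 -2 -1 20 0 0 0" --pt "0.1 -2 0 20 0 0 0" --pt "0.1 0 0 20 0 0 0" --pt "0.1 0 0 20 0 0 0" --pt "0.1 0 0 20 0 0 0" --pt "0.1 0 0 20 0 0 0" --pt "0.1 0 0 20 0 0 0" --pt "0.1 0 0 0 0 0 0"

```text
time: 11.6
tool_pos: [440.4, -135.4, 8.6]
tcp_rot: [179.9, -0.3, 179.6]
ft_force: [0.2, 0.5, -0.9]
finger_gap: 47.1
grip_force: 0.0
```

Call:
apply_moves --pt "0.1 0 0 2 0 0 0" --pt "0.1 0 0 2 0 0 0" --pt "0.1 0 0 2 0 0 0" --pt "0.1 0 0 2 0 0 0" --pt "0.1 0 0 0 0 0 0" --pt "0.1 0 0 0 0 0 0" --pt "0.1 0 0 0 0 0 0" --pt "0.1 0 0 0 0 0 0"

```text
time: 12.4
tool_pos: [442.9, -136.4, 3.4]
tcp_rot: [-180.0, 0.0, 179.6]
ft_force: [0.5, -0.2, -0.1]
finger_gap: 47.0
grip_force: 0.0
```

Call:
apply_moves --pt "-0.6 0 0 0 0 0 0" --pt "-0.6 0 0 0 0 0 0" --pt "-0.6 0 0 0 0 0 0" --pt "-0.6 0 0 0 0 0 0" --pt "-0.6 0 0 0 0 0 0" --pt "-0.6 0 0 0 0 0 0" --pt "-0.6 0 0 -2 0 0 0" --pt "-0.6 0 0 -3 0 0 0" --squeeze 40

```text
time: 13.2
tool_pos: [442.3, -136.2, 8.0]
tcp_rot: [180.0, -0.1, 179.6]
ft_force: [0.2, 0.6, -0.2]
finger_gap: 31.2
grip_force: 39.6
```

Call:
apply_moves --pt "-0.6 0 0 -15 0 0 0" --pt "-0.6 0 0 -30 0 0 0" --pt "-0.6 0 0 -30 0 0 0" --pt "-0.6 0 0 -30 0 0 0" --pt "-0.6 0 0 -30 0 0 0" --pt "-0.6 0 0 -30 0 0 0" --pt "-0.6 0 0 -10 0 0 0" --pt "-0.6 0 0 0 0 0 0"

```text
time: 14.0
tool_pos: [443.8, -136.8, 185.0]
tcp_rot: [-179.9, 0.2, 179.6]
ft_force: [-0.4, -0.1, -0.5]
finger_gap: 31.4
grip_force: 39.7
```

```bash
python3 - <<'E'
from h import *
p=snap('wrist','g1')
cv2.imwrite('pics/g1c.png',cv2.resize(p['color'][200:400,180:460],None,fx=2.5,fy=2.5))
E
python3 chips.py scene
python3 plan.py "[(445,40,255,150,10),(*W(-110,187,300),98.4,10)]" -0.6
```

```text
scene {'copper': [([432.9, -2.4], [308.9, 272.6], 43)], 'violet': [([418.7, 215.7], [251.8, 244.2], 36)], 'blue': [([415.7, -267.6], [386.0, 322.5], 68)]}
from [ 442.2 -136.1  182. ] -> [467.5 265.8 300. ] 98.4
[[-0.6, 0, 18, -7, 0, 0, 0.59], [-0.6, 1, 18, -7, 0, 0, 0.59], [-0.6, 2, 17, -7, 0, 0, 0.59], [-0.6, 2, 17, -7, 0, 0, 0.59], [-0.6, 3, 17, -8, 0, 0, 0.59], [-0.6, 4, 17, -7, 0, 0, 0.6], [-0.6, 5, 17, -8, 0, 0, 0.59], [-0.6, 6, 17, -7, 0, 0, 0.6]]
[[-0.6, 7, 16, -8, 0, 0, 0.59], [-0.6, 9, 16, -7, 0, 0, 0.6], [-0.6, 9, 21, -5, 0, 0, 1.03], [-0.6, 11, 20, -4, 0, 0, 1.03], [-0.6, 13, 19, -5, 0, 0, 1.03], [-0.6, 14, 17, -4, 0, 0, 1.03], [-0.6, 16, 16, -5, 0, 0, 1.03], [-0.6, 17, 14, -4, 0, 0, 1.03]]
[[-0.6, 19, 13, -5, 0, 0, 1.03], [-0.6, 20, 11, -4, 0, 0, 1.04], [-0.6, 21, 10, -5, 0, 0, 1.03], [-0.6, 21, 7, -4, 0, 0, 1.04], [-0.6, 0, 0, 0, 0, 0, 0], [-0.6, 0, 0, 0, 0, 0, 0], [-0.6, 0, 0, 0, 0, 0, 0], [-0.6, 0, 0, 0, 0, 0, 0]]
```

View pics/g1c.png

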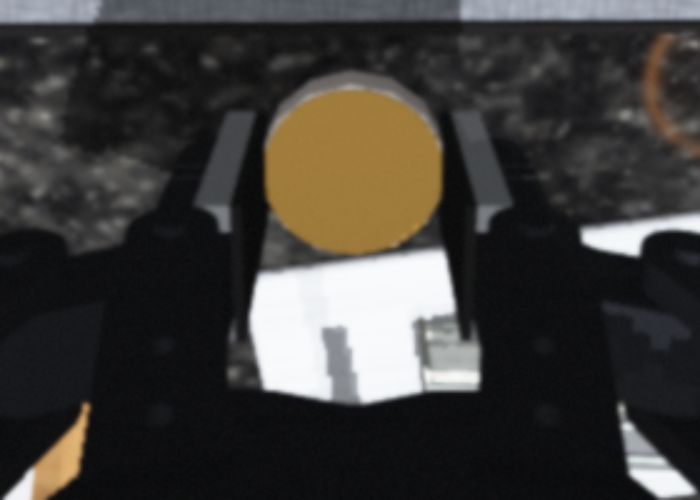

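The chip is held level and centred with the coloured face up, yellow at about (353,170) in the crop. I'll carry it towards the infeed.

Call:
apply_moves --pt "-0.6 0 18 -7 0 0 0.6" --pt "-0.6 1 18 -7 0 0 0.6" --pt "-0.6 2 17 -7 0 0 0.6" --pt "-0.6 2 17 -7 0 0 0.6" --pt "-0.6 3 17 -8 0 0 0.6" --pt "-0.6 4 17 -7 0 0 0.6" --pt "-0.6 5 17 -8 0 0 0.6" --pt "-0.6 6 17 -7 0 0 0.6"

```text
time: 14.9
tool_pos: [445.2, 5.1, 239.2]
tcp_rot: [-179.9, -0.2, 155.5]
ft_force: [0.5, -1.2, -1.0]
finger_gap: 31.2
grip_force: 39.7
```

Call:
apply_moves --pt "-0.6 7 16 -8 0 0 0.6" --pt "-0.6 9 16 -7 0 0 0.6" --pt "-0.6 9 21 -5 0 0 1" --pt "-0.6 11 20 -4 0 0 1" --pt "-0.6 13 19 -5 0 0 1" --pt "-0.6 14 17 -4 0 0 1" --pt "-0.6 16 16 -5 0 0 1" --pt "-0.6 17 14 -4 0 0 1"

```text
time: 15.7
tool_pos: [459.2, 175.5, 280.9]
tcp_rot: [-179.8, -0.1, 119.4]
ft_force: [-0.3, 0.8, -0.3]
finger_gap: 31.2
grip_force: 39.7
```

Call:
apply_moves --pt "-0.6 19 13 -5 0 0 1" --pt "-0.6 20 11 -4 0 0 1" --pt "-0.6 21 10 -5 0 0 1" --pt "-0.6 21 7 -4 0 0 1" --pt "-0.6 0 10 0 0 0 0.2" --pt "-0.6 0 10 0 0 0 0" --pt "-0.6 0 10 0 0 0 0" --pt "-0.6 0 0 0 0 0 0"

```text
time: 16.5
tool_pos: [498.0, 269.3, 300.1]
tcp_rot: [-179.9, 0.0, 98.6]
ft_force: [-0.4, 0.3, -0.4]
finger_gap: 31.6
grip_force: 39.7
```

```bash
python3 - <<'E'
from h import *
s=r.sense();print(s['tool_pos'],s['tcp_rot'],s['finger_gap'])
p=snap('wrist','m1');cv2.imwrite('pics/m1c.png',cv2.resize(p['color'][20:320,60:460],None,fx=2,fy=2))
from plan import W
for y in (210,187,165): print(proj(p,W(0,y,230)))
# chip in tool frame
hv=cv2.cvtColor(p['color'],cv2.COLOR_BGR2HSV);m=cv2.inRange(hv,(18,90,60),(32,255,255));m[:150]=0
n,l,st,c=cv2.connectedComponentsWithStats(m);i=1+st[1:,4].argmax();u,v=c[i]
z=np.median(p['depth'][l==i]);X=p['hand_eye']@np.r_[np.linalg.inv(p['mtx'])@[u,v,1]*z,1];print('chip top in tool',X.round(1),c[i],st[i,4])
E
```

```text
[498.04491403 269.34706682 300.07592584] [-1.79914716e+02  4.22201212e-02  9.85932832e+01] 31.6108435253429
[445.1 179.7]
[441.5 213.7]
[438.2 244.4]
chip top in tool [-0.5 -0.6 -5.9  1. ] [320.5388518  268.43097463] 3745
```

View pics/m1c.png

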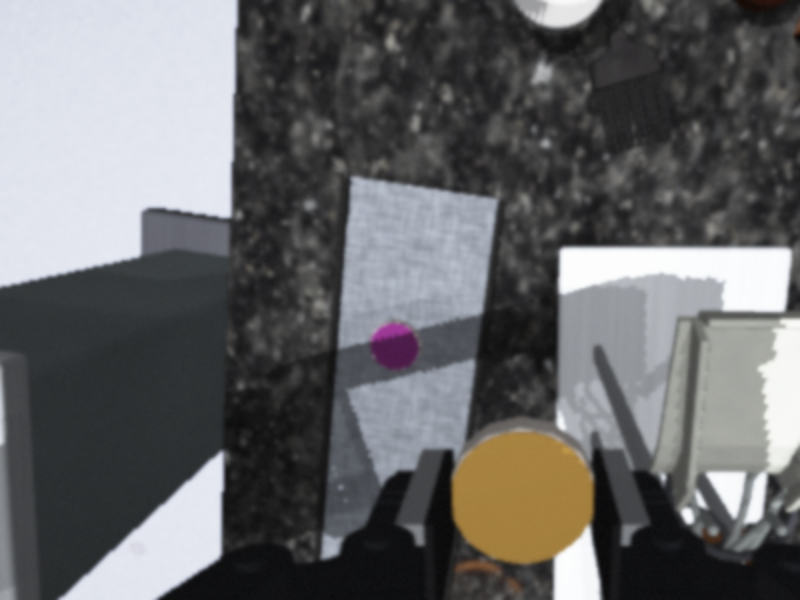

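The infeed plate starts at crop (700,325) and bends at about (690,470). I'll fit it from the depth image.

```bash
python3 - <<'E'
from h import *
x0,y0,t=np.load('st.npy')
for nm in('m1','top0'):
    p=load(nm);v,u=np.nonzero(p['depth']>0);z=p['depth'][v,u]
    C=(np.linalg.inv(p['mtx'])@np.c_[u,v,np.ones_like(u)].T)*z
    X=(p['T'][:3,:3]@C).T+p['T'][:3,3];d=X[:,:2]-[x0,y0]
    L=np.c_[d@[np.cos(t),np.sin(t)],d@[-np.sin(t),np.cos(t)],X[:,2]]
    a=(abs(L[:,0])<14)&(L[:,1]>120)&(L[:,1]<225)&(L[:,2]>190)
    for y in range(140,222,5):
        k=a&(abs(L[:,1]-y)<2.5)
        if k.sum():print(nm,y,np.median(L[k,2]).round(1),k.sum())
    b=(L[:,1]>170)&(L[:,1]<200)&(abs(L[:,0])<40)&(L[:,2]>200)
    for x in range(-34,36,4):
        k=b&(abs(L[:,0]-x)<2)
        if k.sum():print(' x',x,np.median(L[k,2]-0.364*(L[k,1]-185)).round(1),k.sum())
E
```

```text
m1 140 202.0 33
m1 145 208.8 49
m1 150 212.5 132
m1 155 216.3 169
m1 160 219.6 198
m1 165 222.0 209
m1 170 223.8 233
m1 175 225.7 240
m1 180 227.3 250
m1 185 229.4 263
m1 190 231.1 276
m1 195 232.9 278
m1 200 234.6 295
m1 205 236.6 312
m1 210 248.5 172
m1 215 248.4 330
 x -34 370.5 3060
 x -30 369.1 2033
 x -26 369.2 1612
 x -22 376.7 789
 x -18 376.0 396
 x -14 229.3 227
 x -10 229.2 222
 x -6 229.3 231
 x -2 229.3 227
 x 2 229.3 228
 x 6 229.2 222
 x 10 229.2 222
 x 14 229.2 233
 x 18 233.7 579
 x 22 242.1 286
top0 140 201.5 4
top0 145 205.0 4
top0 150 210.4 17
top0 155 215.0 17
top0 160 218.5 18
top0 165 221.9 16
top0 170 223.9 17
top0 175 227.0 17
top0 180 227.3 15
top0 185 228.0 18
top0 190 229.7 16
top0 195 231.6 16
top0 200 233.1 17
top0 205 235.8 17
top0 210 238.2 19
top0 215 248.4 17
 x -30 228.8 14
 x -26 237.2 20
 x -22 234.6 6
 x -18 227.8 16
 x -14 228.8 14
 x -10 228.2 14
 x -6 228.3 13
 x -2 228.4 12
 x 2 228.4 16
 x 6 228.2 15
 x 10 228.5 13
 x 14 229.9 14
 x 18 230.3 20
 x 22 242.8 12
 x 26 229.1 10
 x 30 225.6 2
```

```bash
python3 plan.py "[(*W(-1,186,290),98.4,6),(*W(-1,186,253),98.4,5)]" -0.6
```

```text
from [497.6 269.4 300.4] -> [575.7 281.1 253.4] 98.4
[[-0.6, 0, 13, 2, 0, 0, 0.01], [-0.6, 0, 13, 2, 0, 0, 0.01], [-0.6, 0, 13, 2, 0, 0, 0.0], [-0.6, 0, 13, 1, 0, 0, 0.01], [-0.6, 0, 14, 2, 0, 0, 0.0], [-0.6, 0, 13, 1, 0, 0, 0.01], [-0.6, 0, 0, 7, 0, 0, -0.0], [-0.6, 0, 0, 8, 0, 0, -0.0]]
[[-0.6, 0, 0, 7, 0, 0, -0.0], [-0.6, 0, 0, 8, 0, 0, -0.0], [-0.6, 0, 0, 7, 0, 0, -0.0], [-0.6, 0, 0, 0, 0, 0, 0], [-0.6, 0, 0, 0, 0, 0, 0], [-0.6, 0, 0, 0, 0, 0, 0], [-0.6, 0, 0, 0, 0, 0, 0], [-0.6, 0, 0, 0, 0, 0, 0]]
```

Call:
apply_moves --pt "-0.6 0 13 2 0 0 0" --pt "-0.6 0 13 2 0 0 0" --pt "-0.6 0 13 2 0 0 0" --pt "-0.6 0 13 1 0 0 0" --pt "-0.6 0 14 2 0 0 0" --pt "-0.6 0 13 1 0 0 0" --pt "-0.6 0 0 7 0 0 0" --pt "-0.6 0 0 8 0 0 0"

```text
time: 17.35
tool_pos: [575.0, 281.7, 275.8]
tcp_rot: [-180.0, -0.0, 98.6]
ft_force: [-0.4, -0.3, -0.6]
finger_gap: 31.1
grip_force: 39.8
```

Call:
apply_moves --pt "-0.6 0 0 7 0 0 0" --pt "-0.6 0 0 8 0 0 0" --pt "-0.6 0 0 7 0 0 0" --pt "-0.6 0 0 0 0 0 0" --pt "-0.6 0 0 0 0 0 0" --pt "-0.6 0 0 0 0 0 0" --pt "-0.6 0 0 0 0 0 0" --pt "-0.6 0 0 0 0 0 0"

```text
time: 18.15
tool_pos: [575.3, 282.3, 254.7]
tcp_rot: [180.0, -0.0, 98.6]
ft_force: [0.4, -0.8, -0.7]
finger_gap: 31.6
grip_force: 39.8
```

Call:
apply_moves --pt "0.4 0 0 0 0 0 0" --pt "0.4 0 0 0 0 0 0" --pt "0.4 0 0 0 0 0 0" --pt "0.4 0 0 0 0 0 0" --pt "0.4 0 0 -10 0 0 0" --pt "0.4 0 0 -10 0 0 0" --pt "0.4 0 0 -10 0 0 0" --pt "0.4 0 0 -10 0 0 0"

```text
time: 18.95
tool_pos: [575.4, 282.3, 296.0]
tcp_rot: [179.9, -0.0, 98.6]
ft_force: [0.7, 0.2, 0.3]
finger_gap: 59.8
grip_force: 0.0
```

```bash
python3 - <<'E'
from h import *
p=snap('wrist','d1');q=snap('scene','d1s');s=r.sense()
cv2.imwrite('pics/d1c.png',np.hstack([cv2.resize(p['color'][60:400,160:560],(400,340)),cv2.resize(q['color'][150:270,270:410],(397,340))]))
E
python3 chips.py scene top
python3 plan.py "[(*W(-120,150,290),125,6),(419,216,150,180,10)]" 0.4
```

```text
scene {'copper': [([433.0, -2.6], [309.0, 272.6], 44)], 'violet': [([418.5, 217.4], [251.4, 244.0], 33)], 'blue': [([415.6, -267.6], [386.0, 322.6], 67)]}
top {'copper': [([434.5, -1.8], [328.5, 228.3], 48)], 'violet': [([420.0, 216.2], [267.5, 233.9], 59)], 'blue': [([416.9, -267.1], [402.5, 231.3], 52)]}
from [575.3 282.3 294.9] -> [419.5 215.8 149.9] 180.0
[[0.4, -6, -20, 1, 0, 0, -0.88], [0.4, -5, -20, 1, 0, 0, -0.88], [0.4, -3, -21, 1, 0, 0, -0.88], [0.4, -2, -21, 1, 0, 0, -0.88], [0.4, 0, -20, 0, 0, 0, -0.88], [0.4, 2, -21, 1, 0, 0, -0.87], [0.4, 2, -4, 14, 0, 0, -1.1], [0.4, 2, -4, 14, 0, 0, -1.1]]
[[0.4, 2, -4, 14, 0, 0, -1.1], [0.4, 3, -4, 14, 0, 0, -1.1], [0.4, 3, -3, 14, 0, 0, -1.1], [0.4, 3, -3, 14, 0, 0, -1.1], [0.4, 4, -3, 14, 0, 0, -1.1], [0.4, 4, -2, 14, 0, 0, -1.1], [0.4, 4, -2, 14, 0, 0, -1.1], [0.4, 4, -2, 14, 0, 0, -1.1]]
```

View pics/d1c.png

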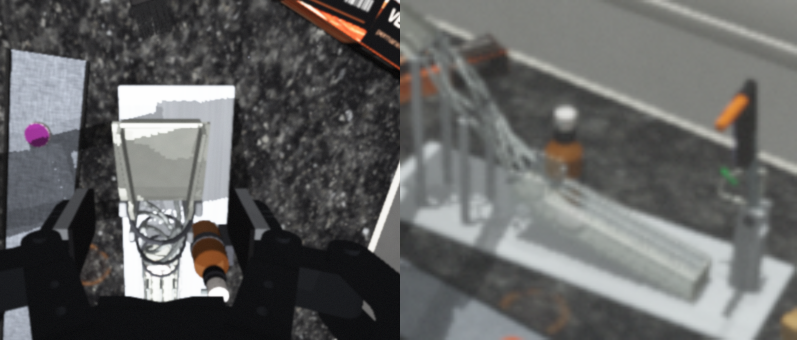

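The infeed is empty, so the chip has gone in, and the lamp stands upright. Next is the violet chip.

```bash
python3 plan.py "[(*W(-120,150,290),127,6),(419,216,150,180,10)]" 0.4 | sed 's/-1.0[0-9]/-1/g'; python3 chips.py wrist|tail -c 200; python3 - <<'E'
from h import *
p=snap('top','tt');q=load('tt');a=load('top0')
# change in the tray area
cv2.imwrite('pics/tt.png',np.vstack([cv2.resize(x['color'][160:200,290:365],(750,290),interpolation=cv2.INTER_CUBIC) for x in (load('t1'),q)]))
E
```

```text
from [575.3 282.3 294.9] -> [418.7 216.3 149.9] 180.0
[[0.4, -6, -20, 1, 0, 0, -0.95], [0.4, -5, -20, 1, 0, 0, -0.94], [0.4, -3, -21, 1, 0, 0, -0.95], [0.4, -1, -21, 1, 0, 0, -0.94], [0.4, 1, -20, 0, 0, 0, -0.95], [0.4, 2, -21, 1, 0, 0, -0.94], [0.4, 2, -4, 14, 0, 0, -1], [0.4, 2, -4, 14, 0, 0, -1]]
[[0.4, 2, -4, 14, 0, 0, -1], [0.4, 3, -4, 14, 0, 0, -1], [0.4, 3, -3, 14, 0, 0, -1], [0.4, 3, -3, 14, 0, 0, -1], [0.4, 4, -3, 14, 0, 0, -1], [0.4, 4, -2, 14, 0, 0, -1], [0.4, 4, -2, 14, 0, 0, -1], [0.4, 5, -1, 14, 0, 0, -1]]
wrist {'violet': [([419.7, 215.3], [196.2, 194.9], 431)]}
```

View pics/tt.png

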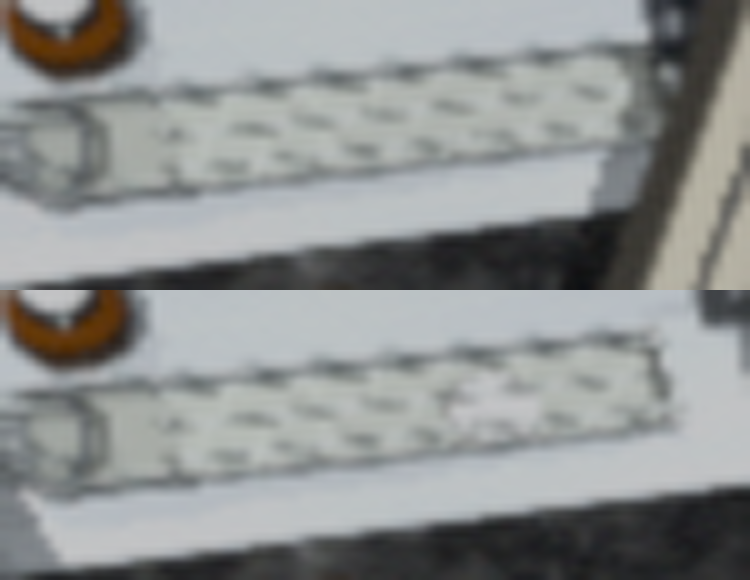

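The bottom panel shows the chip white side up in the tray at about (495,405).

Call:
apply_moves --pt "0.4 -6 -20 1 0 0 -1" --pt "0.4 -5 -20 1 0 0 -1" --pt "0.4 -3 -21 1 0 0 -1" --pt "0.4 -1 -21 1 0 0 -1" --pt "0.4 1 -20 0 0 0 -1" --pt "0.4 2 -21 1 0 0 -1" --pt "0.4 2 -4 14 0 0 -1" --pt "0.4 2 -4 14 0 0 -1"

```text
time: 20.05
tool_pos: [454.5, 223.7, 261.0]
tcp_rot: [180.0, 0.0, 138.8]
ft_force: [0.2, 0.3, -0.2]
finger_gap: 59.7
grip_force: 0.0
```

Call:
apply_moves --pt "0.1 2 -4 14 0 0 -1" --pt "0.1 3 -4 14 0 0 -1" --pt "0.1 3 -3 14 0 0 -1" --pt "0.1 3 -3 14 0 0 -1" --pt "0.1 4 -3 14 0 0 -1" --pt "0.1 4 -2 14 0 0 -1" --pt "0.1 4 -2 14 0 0 -1" --pt "0.1 5 -1 14 0 0 -1"

```text
time: 20.85
tool_pos: [418.6, 214.4, 148.1]
tcp_rot: [-180.0, -0.1, 178.8]
ft_force: [-0.0, 0.2, -0.3]
finger_gap: 46.6
grip_force: 0.0
```

```bash
python3 chips.py wrist scene; python3 plan.py "[(419.2,216,2.8,179.6,8)]" 0.1
```

```text
wrist {'copper': [([433.4, -3.1], [74.2, 212.2], 922)], 'violet': [([419.2, 215.0], [322.4, 191.5], 1003)]}
scene {'copper': [([432.9, -2.4], [308.9, 272.6], 43)], 'violet': [([419.0, 217.1], [251.6, 243.9], 33)], 'blue': [([415.7, -267.8], [386.0, 322.5], 68)]}
from [417.  213.9 146.5] -> [419.  215.9   2.5] 179.6
[[0.1, 0, 0, 18, 0, 0, -0.02], [0.1, 0, 0, 18, 0, 0, -0.02], [0.1, 0, 0, 18, 0, 0, -0.02], [0.1, 0, 0, 18, 0, 0, -0.02], [0.1, -1, 1, 18, 0, 0, -0.02], [0.1, 0, 0, 18, 0, 0, -0.03], [0.1, -1, 1, 18, 0, 0, -0.02], [0.1, 0, 0, 18, 0, 0, -0.03]]
```

Call:
apply_moves --pt "0.1 0 0 20 0 0 0" --pt "0.1 -1 1 20 0 0 0" --pt "0.1 0 0 20 0 0 0" --pt "0.1 0 0 20 0 0 0" --pt "0.1 0 0 20 0 0 0" --pt "0.1 0 0 20 0 0 0" --pt "0.1 0 0 15 0 0 0" --pt "0.1 0 0 10 0 0 0"

```text
time: 21.75
tool_pos: [420.0, 215.5, 3.5]
tcp_rot: [-180.0, -0.1, 178.5]
ft_force: [0.1, 0.2, 0.5]
finger_gap: 47.4
grip_force: 0.0
```

Call:
apply_moves --pt "0.1 0 0 0 0 0 0" --pt "-0.6 0 0 0 0 0 0" --pt "-0.6 0 0 0 0 0 0" --pt "-0.6 0 0 0 0 0 0" --pt "-0.6 0 0 0 0 0 0" --pt "-0.6 0 0 0 0 0 0" --pt "-0.6 0 0 0 0 0 0" --pt "-0.6 0 0 -2 0 0 0"

```text
time: 22.55
tool_pos: [420.3, 215.6, 6.4]
tcp_rot: [180.0, 0.0, 178.6]
ft_force: [-0.8, -0.7, -0.4]
finger_gap: 30.8
grip_force: 39.6
```

Call:
apply_moves --pt "-0.6 0 0 -15 0 0 0" --pt "-0.6 0 0 -35 0 0 0" --pt "-0.6 0 0 -45 0 0 0" --pt "-0.6 0 0 -45 0 0 0" --pt "-0.6 0 0 -45 0 0 0" --pt "-0.6 0 0 -45 0 0 0" --pt "-0.6 0 0 -45 0 0 0" --pt "-0.6 0 0 -20 0 0 0"

```text
time: 23.35
tool_pos: [421.3, 216.1, 306.4]
tcp_rot: [179.9, 0.3, 178.6]
ft_force: [1.0, 0.8, 0.3]
finger_gap: 30.7
grip_force: 39.7
```

```bash
cat > held.py <<'E'
from h import *
from plan import plan,W
import sys
# colour of the held chip -> position of its coloured face in the tool frame; then the plan to the mouth
H=dict(y=(18,33),v=(130,168),c=(3,18),b=(92,115))[sys.argv[1]]
s=r.sense();p=snap('wrist','held_'+sys.argv[1]);print(s['tool_pos'].round(1),s['tcp_rot'].round(1),s['finger_gap'].round(1))
m=cv2.inRange(cv2.cvtColor(p['color'],cv2.COLOR_BGR2HSV),(H[0],80,30),(H[1],255,255));m[:200]=0;m[p['depth']>190]=0
n,l,st,c=cv2.connectedComponentsWithStats(m);i=1+st[1:,4].argmax();u,v=c[i]
z=np.median(p['depth'][l==i]);print('face in tool',(p['hand_eye']@np.r_[np.linalg.inv(p['mtx'])@[u,v,1]*z,1])[:3].round(1),st[i,4])
plan(eval(sys.argv[2]),-0.6)
E
python3 held.py v "[(*W(-90,160,297),110,14),(*W(-1,186,296),98.4,7),(*W(-1,186,254),98.4,5)]"
```

```text
Traceback (most recent call last):
  File "held.py", line 6, in <module>
    s=r.sense();p=snap('wrist','held_'+sys.argv[1]);print(s['tool_pos'].round(1),s['tcp_rot'].round(1),s['finger_gap'].round(1))
                                                                                                       ^^^^^^^^^^^^^^^^^^^^^
AttributeError: 'float' object has no attribute 'round'
```

```bash
sed -i "s/,s\['finger_gap'\].round(1)//" held.py; python3 held.py v "[(*W(-90,160,297),110,14),(*W(-1,186,296),98.4,5),(*W(-1,186,254),98.4,5)]"
```

```text
[422.  216.3 308.4] [179.8   0.5 178.6]
face in tool [ 2.  -0.6 -4.1] 3556
from [421.7 216.2 305.7] -> [575.7 280.8 253.7] 98.4
[[-0.6, -5, 2, 1, 0, 0, 0.98], [-0.6, -5, 2, 1, 0, 0, 0.98], [-0.6, -5, 3, 1, 0, 0, 0.98], [-0.6, -4, 3, 1, 0, 0, 0.98], [-0.6, -4, 4, 0, 0, 0, 0.98], [-0.6, -4, 4, 1, 0, 0, 0.98], [-0.6, -3, 4, 0, 0, 0, 0.98], [-0.6, -3, 4, 1, 0, 0, 0.98]]
[[-0.6, -3, 5, 0, 0, 0, 0.98], [-0.6, -2, 5, 1, 0, 0, 0.98], [-0.6, -2, 5, 0, 0, 0, 0.98], [-0.6, -1, 5, 1, 0, 0, 0.98], [-0.6, -1, 5, 0, 0, 0, 0.98], [-0.6, 0, 5, 1, 0, 0, 0.98], [-0.6, 1, 18, 0, 0, 0, 0.46], [-0.6, 2, 18, 0, 0, 0, 0.47]]
[[-0.6, 3, 19, 0, 0, 0, 0.46], [-0.6, 4, 18, 0, 0, 0, 0.47], [-0.6, 5, 18, 1, 0, 0, 0.46], [-0.6, 0, 0, 8, 0, 0, 0.0], [-0.6, 0, 0, 8, 0, 0, 0.0], [-0.6, 0, 0, 9, 0, 0, 0.0], [-0.6, 0, 0, 8, 0, 0, 0.0], [-0.6, 0, 0, 9, 0, 0, 0.0]]
```

Call:
apply_moves --pt "-0.6 -5 2 1 0 0 1" --pt "-0.6 -5 2 1 0 0 1" --pt "-0.6 -5 3 1 0 0 1" --pt "-0.6 -4 3 1 0 0 1" --pt "-0.6 -4 4 0 0 0 1" --pt "-0.6 -4 4 1 0 0 1" --pt "-0.6 -3 4 0 0 0 1" --pt "-0.6 -3 4 1 0 0 1"

```text
time: 24.25
tool_pos: [460.1, 229.8, 293.4]
tcp_rot: [-179.9, -0.1, 138.4]
ft_force: [0.1, -0.8, 0.8]
finger_gap: 30.9
grip_force: 39.7
```

Call:
apply_moves --pt "-0.6 -3 5 0 0 0 1" --pt "-0.6 -2 5 1 0 0 1" --pt "-0.6 -2 5 0 0 0 1" --pt "-0.6 -1 5 1 0 0 1" --pt "-0.6 -1 5 0 0 0 1" --pt "-0.6 0 5 1 0 0 1" --pt "-0.6 1 18 0 0 0 0.4" --pt "-0.6 2 18 0 0 0 0.4"

```text
time: 25.05
tool_pos: [523.6, 254.4, 290.4]
tcp_rot: [-179.9, 0.0, 104.5]
ft_force: [0.5, 0.1, -0.3]
finger_gap: 30.8
grip_force: 39.7
```

Call:
apply_moves --pt "-0.6 3 19 0 0 0 0.4" --pt "-0.6 4 18 0 0 0 0.4" --pt "-0.6 5 18 1 0 0 0.4" --pt "-0.6 0 0 2 0 0 0" --pt "-0.6 0 0 2 0 0 0" --pt "-0.6 0 0 0 0 0 0" --pt "-0.6 0 0 0 0 0 0" --pt "-0.6 0 0 0 0 0 0"

```text
time: 25.85
tool_pos: [574.7, 278.2, 287.7]
tcp_rot: [180.0, -0.0, 98.6]
ft_force: [0.5, -0.4, -0.7]
finger_gap: 31.0
grip_force: 39.7
```

```bash
python3 plan.py "[(*W(-1,185,254),98.4,6)]" -0.6;python3 -c "
from h import r;print(r.sense()['tcp_rot'])"
```

```text
from [574.7 278.2 287.7] -> [576.5 279.5 253.7] 98.4
[[-0.6, 0, 0, 6, 0, 0, 0.01], [-0.6, 0, 0, 6, 0, 0, 0.01], [-0.6, 0, 0, 5, 0, 0, 0.01], [-0.6, 0, 1, 6, 0, 0, 0.01], [-0.6, 1, 0, 5, 0, 0, 0.0], [-0.6, 0, 1, 6, 0, 0, 0.01], [-0.6, 0, 0, 0, 0, 0, 0], [-0.6, 0, 0, 0, 0, 0, 0]]
[ 1.79978713e+02 -5.89694006e-03  9.86383138e+01]
```

Call:
apply_moves --pt "-0.6 0 0 8 0 0 0" --pt "-0.6 1 1 8 0 0 0" --pt "-0.6 1 0 8 0 0 0" --pt "-0.6 0 0 6 0 0 0" --pt "-0.6 0 0 4 0 0 0" --pt "-0.6 0 0 0 0 0 0" --pt "-0.6 0 0 0 0 0 0" --pt "-0.6 0 0 0 0 0 0"

```text
time: 26.65
tool_pos: [575.9, 280.5, 253.8]
tcp_rot: [180.0, -0.0, 98.6]
ft_force: [-0.1, -0.6, -0.5]
finger_gap: 30.6
grip_force: 39.7
```

Call:
apply_moves --pt "0.4 0 0 0 0 0 0" --pt "0.4 0 0 0 0 0 0" --pt "0.4 0 0 0 0 0 0" --pt "0.4 0 0 0 0 0 0" --pt "0.4 0 0 -10 0 0 0" --pt "0.4 0 0 -10 0 0 0" --pt "0.4 0 0 -10 0 0 0" --pt "0.4 0 0 -10 0 0 0"

```text
time: 27.45
tool_pos: [576.0, 280.6, 295.0]
tcp_rot: [179.9, -0.0, 98.6]
ft_force: [0.6, 0.2, 0.3]
finger_gap: 59.7
grip_force: 0.0
```

```bash
python3 plan.py "[(*W(-110,130,290),124,6),(433,-2.7,148,180,12)]" 0.2; python3 chips.py scene; python3 - <<'E'
from h import *
p=snap('wrist','d2');print(r.sense()['time'])
from plan import W
print([d3(p,*[int(k) for k in proj(p,W(0,y,230))],1) for y in (170,186,200)])
E
```

```text
from [576.  280.6 295. ] -> [433.3  -2.5 148. ] 180.0
[[0.2, -9, -18, 1, 0, 0, -0.85], [0.2, -8, -19, 1, 0, 0, -0.84], [0.2, -6, -19, 1, 0, 0, -0.85], [0.2, -5, -20, 1, 0, 0, -0.84], [0.2, -4, -20, 0, 0, 0, -0.85], [0.2, -2, -21, 1, 0, 0, -0.84], [0.2, -13, -13, 12, 0, 0, -0.93], [0.2, -12, -14, 12, 0, 0, -0.93]]
[[0.2, -10, -15, 12, 0, 0, -0.93], [0.2, -9, -15, 12, 0, 0, -0.93], [0.2, -8, -16, 12, 0, 0, -0.94], [0.2, -7, -17, 12, 0, 0, -0.93], [0.2, -5, -17, 12, 0, 0, -0.94], [0.2, -4, -18, 12, 0, 0, -0.93], [0.2, -2, -18, 11, 0, 0, -0.94], [0.2, -1, -18, 12, 0, 0, -0.93]]
[[0.2, 1, -18, 11, 0, 0, -0.94], [0.2, 2, -17, 12, 0, 0, -0.93], [0.2, 0, 0, 0, 0, 0, 0], [0.2, 0, 0, 0, 0, 0, 0], [0.2, 0, 0, 0, 0, 0, 0], [0.2, 0, 0, 0, 0, 0, 0], [0.2, 0, 0, 0, 0, 0, 0], [0.2, 0, 0, 0, 0, 0, 0]]
scene {'copper': [([433.0, -2.6], [309.0, 272.6], 44)], 'blue': [([415.9, -267.7], [386.1, 322.5], 69)]}
27.55
[array([579.3, 262.6, 222.5]), array([576.5, 280.7, 229.4]), array([574.1, 296.4, 235.6])]
```

Call:
apply_moves --pt "0.4 -9 -18 1 0 0 -0.85" --pt "0.4 -8 -19 1 0 0 -0.85" --pt "0.4 -6 -19 1 0 0 -0.85" --pt "0.4 -5 -20 1 0 0 -0.85" --pt "0.4 -4 -20 0 0 0 -0.85" --pt "0.4 -2 -21 1 0 0 -0.85" --pt "0.4 -13 -13 12 0 0 -0.9" --pt "0.4 -12 -14 12 0 0 -0.9"

```text
time: 28.35
tool_pos: [468.6, 172.6, 264.5]
tcp_rot: [179.9, 0.0, 133.4]
ft_force: [-0.5, -0.3, 0.2]
finger_gap: 59.9
grip_force: 0.0
```

Call:
apply_moves --pt "0.1 -10 -15 12 0 0 -0.95" --pt "0.1 -9 -15 12 0 0 -0.95" --pt "0.1 -8 -16 12 0 0 -0.95" --pt "0.1 -7 -17 12 0 0 -0.95" --pt "0.1 -5 -17 12 0 0 -0.95" --pt "0.1 -4 -18 12 0 0 -0.95" --pt "0.1 -2 -18 11 0 0 -0.95" --pt "0.1 -1 -18 12 0 0 -0.95"

```text
time: 29.15
tool_pos: [440.6, 31.0, 168.9]
tcp_rot: [180.0, 0.0, 171.3]
ft_force: [0.2, -0.3, -0.4]
finger_gap: 46.9
grip_force: 0.0
```

Call:
apply_moves --pt "0.1 1 -18 11 0 0 -0.95" --pt "0.1 2 -17 12 0 0 -0.95" --pt "0.1 0 0 0 0 0 0" --pt "0.1 0 0 0 0 0 0" --pt "0.1 0 0 0 0 0 0" --pt "0.1 0 0 0 0 0 0" --pt "0.1 0 0 0 0 0 0" --pt "0.1 0 0 0 0 0 0"

```text
time: 29.95
tool_pos: [434.1, -2.4, 146.6]
tcp_rot: [-180.0, 0.0, -179.4]
ft_force: [0.3, 0.5, 0.4]
finger_gap: 46.8
grip_force: 0.0
```

```bash
python3 chips.py wrist scene; python3 plan.py "[(433.3,-2.8,3,180,8)]" 0.1;  python3 - <<'E'
from h import *
q=snap('top','t2');a=load('top0')
cv2.imwrite('pics/t2c.png',cv2.resize(q['color'][160:200,290:365],(750,400),interpolation=cv2.INTER_CUBIC))
E
```

```text
wrist {'copper': [([433.8, -3.3], [320.6, 190.7], 992)], 'blue': [([416.9, -264.1], [10.6, 167.9], 749)]}
scene {'copper': [([432.1, -2.2], [308.7, 272.7], 39)], 'blue': [([415.7, -267.8], [386.0, 322.5], 68)]}
from [433.9  -2.6 146.4] -> [432.9  -2.6   3.4] -180.0
[[0.1, 0, 0, 18, 0, 0, 0.02], [0.1, 0, 0, 18, 0, 0, 0.02], [0.1, 0, 0, 18, 0, 0, 0.01], [0.1, 0, 0, 18, 0, 0, 0.02], [0.1, 0, 0, 18, 0, 0, 0.01], [0.1, 0, 0, 18, 0, 0, 0.02], [0.1, 0, 0, 18, 0, 0, 0.01], [0.1, 1, 0, 17, 0, 0, 0.02]]
```

View pics/t2c.png

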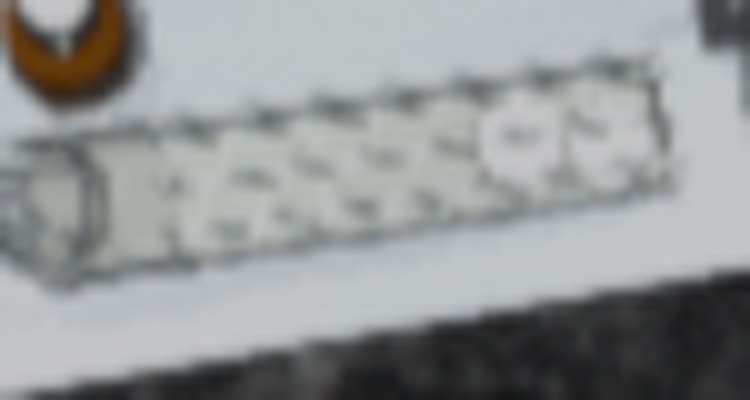

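Two chips lie white side up in the tray, at (520,140) and (605,140). Copper is next.

Call:
apply_moves --pt "0.1 0 0 20 0 0 0" --pt "0.1 0 0 20 0 0 0" --pt "0.1 0 0 20 0 0 0" --pt "0.1 0 0 20 0 0 0" --pt "0.1 0 0 20 0 0 0" --pt "0.1 0 0 20 0 0 0" --pt "0.1 0 0 15 0 0 0" --pt "0.1 0 0 9 0 0 0"

```text
time: 30.9
tool_pos: [432.9, -2.7, 1.0]
tcp_rot: [180.0, -0.1, -179.4]
ft_force: [-1.1, -0.2, -0.4]
finger_gap: 46.7
grip_force: 0.0
```

Call:
apply_moves --pt "0.1 0 0 0 0 0 0" --pt "-0.6 0 0 0 0 0 0" --pt "-0.6 0 0 0 0 0 0" --pt "-0.6 0 0 0 0 0 0" --pt "-0.6 0 0 0 0 0 0" --pt "-0.6 0 0 0 0 0 0" --pt "-0.6 0 0 0 0 0 0" --pt "-0.6 0 0 -2 0 0 0"

```text
time: 31.7
tool_pos: [433.8, -2.8, 4.3]
tcp_rot: [180.0, -0.0, -179.4]
ft_force: [-0.1, -0.8, -0.4]
finger_gap: 31.4
grip_force: 39.6
```

Call:
apply_moves --pt "-0.6 0 0 -15 0 0 0" --pt "-0.6 0 0 -35 0 0 0" --pt "-0.6 0 0 -45 0 0 0" --pt "-0.6 0 0 -45 0 0 0" --pt "-0.6 0 0 -45 0 0 0" --pt "-0.6 0 0 -45 0 0 0" --pt "-0.6 0 0 -40 0 0 0" --pt "-0.6 0 0 -15 0 0 0"

```text
time: 32.5
tool_pos: [435.2, -3.0, 294.1]
tcp_rot: [-179.9, 0.4, -179.4]
ft_force: [0.5, 0.2, -0.5]
finger_gap: 31.2
grip_force: 39.7
```

```bash
python3 held.py c "[(*W(-100,140,297),120,14),(*W(-1,185,290),98.4,10)]"
```

```text
[435.2  -3.  294.1] [-179.9    0.4 -179.4]
face in tool [ 1.1 -0.6 -6.4] 3757
from [435.5  -3.  294.7] -> [575.8 279.5 289.7] -261.6
[[-0.6, -4, 16, 0, 0, 0, 0.87], [-0.6, -2, 16, 0, 0, 0, 0.87], [-0.6, -1, 16, 0, 0, 0, 0.87], [-0.6, 0, 16, 0, 0, 0, 0.87], [-0.6, 1, 16, 0, 0, 0, 0.86], [-0.6, 2, 16, 0, 0, 0, 0.87], [-0.6, 4, 16, 0, 0, 0, 0.86], [-0.6, 5, 16, 0, 0, 0, 0.87]]
[[-0.6, 6, 15, 0, 0, 0, 0.86], [-0.6, 7, 15, 0, 0, 0, 0.87], [-0.6, 8, 14, -1, 0, 0, 0.86], [-0.6, 10, 14, 0, 0, 0, 0.87], [-0.6, 10, 13, -1, 0, 0, 0.86], [-0.6, 12, 12, 0, 0, 0, 0.87], [-0.6, 1, 11, 1, 0, 0, 0.43], [-0.6, 1, 11, 1, 0, 0, 0.43]]
[[-0.6, 1, 11, 1, 0, 0, 0.43], [-0.6, 2, 11, 1, 0, 0, 0.43], [-0.6, 2, 10, 0, 0, 0, 0.43], [-0.6, 2, 10, 1, 0, 0, 0.43], [-0.6, 3, 11, 0, 0, 0, 0.43], [-0.6, 3, 10, 1, 0, 0, 0.44], [-0.6, 4, 10, 0, 0, 0, 0.43], [-0.6, 4, 10, 1, 0, 0, 0.44]]
```

Call:
apply_moves --pt "-0.6 -4 16 0 0 0 0.85" --pt "-0.6 -2 16 0 0 0 0.85" --pt "-0.6 -1 16 0 0 0 0.85" --pt "-0.6 0 16 0 0 0 0.85" --pt "-0.6 1 16 0 0 0 0.85" --pt "-0.6 2 16 0 0 0 0.85" --pt "-0.6 4 16 0 0 0 0.85" --pt "-0.6 5 16 0 0 0 0.9"

```text
time: 33.35
tool_pos: [460.2, 124.9, 286.8]
tcp_rot: [-179.9, -0.1, 146.2]
ft_force: [0.4, 0.8, -0.1]
finger_gap: 31.7
grip_force: 39.7
```

Call:
apply_moves --pt "-0.6 6 15 0 0 0 0.9" --pt "-0.6 7 15 0 0 0 0.9" --pt "-0.6 8 14 -1 0 0 0.9" --pt "-0.6 10 14 0 0 0 0.9" --pt "-0.6 10 13 -1 0 0 0.85" --pt "-0.6 12 12 0 0 0 0.85" --pt "-0.6 1 11 1 0 0 0.45" --pt "-0.6 1 11 1 0 0 0.45"

```text
time: 34.15
tool_pos: [499.9, 234.2, 286.7]
tcp_rot: [-179.8, -0.0, 115.3]
ft_force: [0.0, -0.5, 0.0]
finger_gap: 31.5
grip_force: 39.7
```

Call:
apply_moves --pt "-0.6 1 11 1 0 0 0.4" --pt "-0.6 2 11 1 0 0 0.4" --pt "-0.6 2 10 0 0 0 0.4" --pt "-0.6 2 10 1 0 0 0.4" --pt "-0.6 3 11 0 0 0 0.45" --pt "-0.6 3 10 1 0 0 0.45" --pt "-0.6 4 10 0 0 0 0.45" --pt "-0.6 4 10 1 0 0 0.45"

```text
time: 34.95
tool_pos: [572.8, 279.8, 281.5]
tcp_rot: [-179.8, 0.0, 98.3]
ft_force: [0.5, -0.1, -0.4]
finger_gap: 31.6
grip_force: 39.7
```

```bash
python3 plan.py "[(*W(-1,185,252.5),98.4,6)]" -0.6;python3 -c "
from h import r;print(r.sense()['tcp_rot'])"
```

```text
from [572.8 279.8 281.5] -> [575.9 279.3 252.5] 98.4
[[-0.6, 0, 1, 5, 0, 0, -0.0], [-0.6, 0, 0, 5, 0, 0, -0.0], [-0.6, 0, 1, 5, 0, 0, -0.01], [-0.6, 0, 0, 5, 0, 0, -0.0], [-0.6, 0, 1, 4, 0, 0, -0.01], [-0.6, -1, 0, 5, 0, 0, -0.0], [-0.6, 0, 0, 0, 0, 0, 0], [-0.6, 0, 0, 0, 0, 0, 0]]
[-1.79797801e+02  4.65977137e-02  9.82840854e+01]
```

Call:
apply_moves --pt "-0.6 0 1 8 0 0 0" --pt "-0.6 0 1 8 0 0 0" --pt "-0.6 0 0 6 0 0 0" --pt "-0.6 0 0 4 0 0 0" --pt "-0.6 0 0 2 0 0 0" --pt "-0.6 0 0 0 0 0 0" --pt "-0.6 0 0 0 0 0 0" --pt "-0.6 0 0 0 0 0 0"

```text
time: 35.75
tool_pos: [575.4, 280.2, 256.9]
tcp_rot: [179.9, -0.0, 98.4]
ft_force: [0.3, 0.4, 0.4]
finger_gap: 31.7
grip_force: 39.7
```

Call:
apply_moves --pt "0.4 0 0 0 0 0 0" --pt "0.4 0 0 0 0 0 0" --pt "0.4 0 0 0 0 0 0" --pt "0.4 0 0 0 0 0 0" --pt "0.4 0 0 -10 0 0 0" --pt "0.4 0 0 -10 0 0 0" --pt "0.4 0 0 -10 0 0 0" --pt "0.4 0 0 -10 0 0 0"

```text
time: 36.55
tool_pos: [575.5, 280.3, 298.0]
tcp_rot: [179.9, -0.0, 98.4]
ft_force: [-0.6, -0.4, 0.7]
finger_gap: 59.5
grip_force: 0.0
```

```bash
python3 chips.py scene; python3 plan.py "[(*W(-110,120,290),124,6),(430,-20,220,170,10),(416.2,-267.7,148,181,8)]" 0.2;  python3 - <<'E'
from h import *
p=snap('wrist','d3');print(r.sense()['time'])
from plan import W
print([d3(p,*[int(k) for k in proj(p,W(0,y,230))],1) for y in (170,186,200)])
E
```

```text
scene {'blue': [([415.9, -267.7], [386.1, 322.5], 69)]}
from [576.1 280.5 300.1] -> [ 415.7 -267.9  148.1] 181.0
[[0.2, -11, -18, 2, 0, 0, -0.85], [0.2, -10, -19, 2, 0, 0, -0.85], [0.2, -8, -20, 2, 0, 0, -0.86], [0.2, -7, -20, 1, 0, 0, -0.85], [0.2, -5, -21, 2, 0, 0, -0.86], [0.2, -3, -20, 1, 0, 0, -0.85], [0.2, -16, -16, 7, 0, 0, -0.92], [0.2, -14, -17, 7, 0, 0, -0.92]]
[[0.2, -13, -19, 7, 0, 0, -0.92], [0.2, -11, -20, 7, 0, 0, -0.92], [0.2, -10, -20, 7, 0, 0, -0.92], [0.2, -8, -21, 7, 0, 0, -0.92], [0.2, -6, -22, 7, 0, 0, -0.92], [0.2, -4, -22, 7, 0, 0, -0.92], [0.2, -3, -22, 7, 0, 0, -0.92], [0.2, -1, -22, 7, 0, 0, -0.92]]
[[0.2, -4, -31, 9, 0, 0, -0.28], [0.2, -3, -31, 9, 0, 0, -0.27], [0.2, -2, -31, 9, 0, 0, -0.28], [0.2, -1, -31, 9, 0, 0, -0.27], [0.2, -1, -31, 9, 0, 0, -0.28], [0.2, 0, -31, 9, 0, 0, -0.27], [0.2, 1, -31, 9, 0, 0, -0.28], [0.2, 2, -31, 9, 0, 0, -0.27]]
36.65
[array([579.4, 262.9, 223.2]), array([576.7, 280.8, 229.4]), array([574.3, 296.6, 235.2])]
```

Call:
apply_moves --pt "0.4 -11 -18 2 0 0 -0.85" --pt "0.4 -10 -19 2 0 0 -0.85" --pt "0.4 -8 -20 2 0 0 -0.85" --pt "0.4 -7 -20 1 0 0 -0.85" --pt "0.4 -5 -21 2 0 0 -0.85" --pt "0.4 -3 -20 1 0 0 -0.85" --pt "0.4 -16 -16 7 0 0 -0.9" --pt "0.4 -14 -17 7 0 0 -0.9"

```text
time: 37.45
tool_pos: [467.6, 155.3, 272.3]
tcp_rot: [180.0, 0.0, 133.1]
ft_force: [0.6, -0.4, -0.3]
finger_gap: 59.8
grip_force: 0.0
```

Call:
apply_moves --pt "0.1 -13 -19 7 0 0 -0.95" --pt "0.1 -11 -20 7 0 0 -0.95" --pt "0.1 -10 -20 7 0 0 -0.9" --pt "0.1 -8 -21 7 0 0 -0.9" --pt "0.1 -6 -22 7 0 0 -0.9" --pt "0.1 -4 -22 7 0 0 -0.9" --pt "0.1 -3 -22 7 0 0 -0.95" --pt "0.1 -1 -22 7 0 0 -0.95"

```text
time: 38.25
tool_pos: [428.3, -20.7, 216.0]
tcp_rot: [-180.0, 0.0, 170.1]
ft_force: [0.2, -0.7, 0.5]
finger_gap: 46.8
grip_force: 0.0
```

Call:
apply_moves --pt "0.1 -4 -31 9 0 0 -0.3" --pt "0.1 -3 -31 9 0 0 -0.3" --pt "0.1 -2 -31 9 0 0 -0.3" --pt "0.1 -1 -31 9 0 0 -0.3" --pt "0.1 -1 -31 9 0 0 -0.2" --pt "0.1 0 -31 9 0 0 -0.2" --pt "0.1 1 -31 9 0 0 -0.3" --pt "0.1 2 -31 9 0 0 -0.3"

```text
time: 39.05
tool_pos: [413.8, -269.3, 143.9]
tcp_rot: [-180.0, 0.0, -179.1]
ft_force: [0.5, -0.8, -0.1]
finger_gap: 46.9
grip_force: 0.0
```

```bash
python3 -c "
from bench import r
r.snapshot('wrist');r.snapshot('wrist')"; python3 chips.py wrist scene; python3 plan.py "[(416.5,-268,3,180,8)]" 0.1
```

```text
wrist {'blue': [([416.0, -268.2], [324.4, 196.1], 1000)]}
scene {'blue': [([415.1, -266.6], [385.5, 322.5], 62)]}
from [ 413.6 -268.3  143.8] -> [ 416.6 -268.3    2.8] -180.0
[[0.1, 0, 0, 18, 0, 0, 0.02], [0.1, 0, 0, 18, 0, 0, 0.02], [0.1, 0, 0, 17, 0, 0, 0.02], [0.1, -1, 0, 18, 0, 0, 0.02], [0.1, 0, 0, 17, 0, 0, 0.02], [0.1, -1, 0, 18, 0, 0, 0.02], [0.1, 0, 0, 17, 0, 0, 0.02], [0.1, -1, 0, 18, 0, 0, 0.01]]
```

Call:
apply_moves --pt "0.1 -1 0 20 0 0 0" --pt "0.1 -1 0 20 0 0 0" --pt "0.1 -1 0 20 0 0 0" --pt "0.1 0 0 20 0 0 0" --pt "0.1 0 0 20 0 0 0" --pt "0.1 0 0 20 0 0 0" --pt "0.1 0 0 12 0 0 0" --pt "0.1 0 0 8 0 0 0"

```text
time: 40.05
tool_pos: [417.1, -267.1, 3.7]
tcp_rot: [180.0, -0.0, -179.1]
ft_force: [0.3, -0.0, 0.4]
finger_gap: 47.1
grip_force: 0.0
```

Call:
apply_moves --pt "0.1 0 0 0 0 0 0" --pt "-0.6 0 0 0 0 0 0" --pt "-0.6 0 0 0 0 0 0" --pt "-0.6 0 0 0 0 0 0" --pt "-0.6 0 0 0 0 0 0" --pt "-0.6 0 0 0 0 0 0" --pt "-0.6 0 0 0 0 0 0" --pt "-0.6 0 0 -2 0 0 0"

```text
time: 40.85
tool_pos: [417.2, -268.2, 6.5]
tcp_rot: [-180.0, 0.0, -179.1]
ft_force: [-1.2, 0.3, 0.3]
finger_gap: 30.9
grip_force: 39.6
```

Call:
apply_moves --pt "-0.6 0 0 -15 0 0 0" --pt "-0.6 0 0 -35 0 0 0" --pt "-0.6 0 0 -45 0 0 0" --pt "-0.6 0 0 -45 0 0 0" --pt "-0.6 0 0 -45 0 0 0" --pt "-0.6 0 0 -45 0 0 0" --pt "-0.6 0 0 -40 0 0 0" --pt "-0.6 0 0 -15 0 0 0"

```text
time: 41.65
tool_pos: [418.2, -269.0, 296.5]
tcp_rot: [-179.7, 0.3, -179.1]
ft_force: [0.1, -0.7, 0.3]
finger_gap: 31.0
grip_force: 39.7
```

```bash
python3 held.py b "[(430,-20,297,170,8),(*W(-100,140,297),120,12),(*W(-1,185,293),98.4,12)]"
```

```text
[ 418.2 -269.   296.5] [-179.7    0.3 -179.1]
face in tool [ 2.1 -0.6 -4. ] 3510
from [ 418.5 -269.2  297. ] -> [576.2 279.7 293. ] -261.6
[[-0.6, -2, 31, 0, 0, 0, 0.27], [-0.6, -1, 31, 0, 0, 0, 0.27], [-0.6, 0, 31, 0, 0, 0, 0.27], [-0.6, 0, 31, 0, 0, 0, 0.27], [-0.6, 1, 31, 0, 0, 0, 0.27], [-0.6, 2, 31, 0, 0, 0, 0.27], [-0.6, 2, 32, 0, 0, 0, 0.28], [-0.6, 3, 31, 0, 0, 0, 0.27]]
[[-0.6, -1, 21, 0, 0, 0, 0.83], [-0.6, 1, 21, 0, 0, 0, 0.83], [-0.6, 2, 20, 0, 0, 0, 0.83], [-0.6, 3, 20, 0, 0, 0, 0.83], [-0.6, 5, 20, 0, 0, 0, 0.84], [-0.6, 6, 20, 0, 0, 0, 0.83], [-0.6, 8, 19, 0, 0, 0, 0.84], [-0.6, 9, 18, 0, 0, 0, 0.83]]
[[-0.6, 10, 18, 0, 0, 0, 0.84], [-0.6, 12, 17, 0, 0, 0, 0.83], [-0.6, 13, 16, 0, 0, 0, 0.84], [-0.6, 14, 14, 0, 0, 0, 0.83], [-0.6, 0, 9, 0, 0, 0, 0.36], [-0.6, 1, 9, 0, 0, 0, 0.36], [-0.6, 1, 9, 0, 0, 0, 0.36], [-0.6, 1, 9, 0, 0, 0, 0.36]]
[[-0.6, 2, 9, 1, 0, 0, 0.36], [-0.6, 2, 9, 0, 0, 0, 0.36], [-0.6, 2, 9, 1, 0, 0, 0.36], [-0.6, 2, 9, 0, 0, 0, 0.36], [-0.6, 3, 9, 1, 0, 0, 0.36], [-0.6, 3, 8, 0, 0, 0, 0.36], [-0.6, 3, 8, 1, 0, 0, 0.36], [-0.6, 4, 9, 0, 0, 0, 0.36]]
```

Call:
apply_moves --pt "-0.6 -2 31 -1 0 0 0.3" --pt "-0.6 -1 31 -1 0 0 0.3" --pt "-0.6 0 31 -1 0 0 0.3" --pt "-0.6 0 31 -1 0 0 0.3" --pt "-0.6 1 31 0 0 0 0.3" --pt "-0.6 2 31 0 0 0 0.3" --pt "-0.6 2 32 0 0 0 0.2" --pt "-0.6 3 31 0 0 0 0.2"

```text
time: 42.5
tool_pos: [430.1, -17.7, 293.1]
tcp_rot: [-180.0, -0.2, 169.8]
ft_force: [0.5, -0.8, -0.1]
finger_gap: 31.0
grip_force: 39.7
```

Call:
apply_moves --pt "-0.6 -1 21 -1 0 0 0.85" --pt "-0.6 1 21 -1 0 0 0.85" --pt "-0.6 2 20 -1 0 0 0.85" --pt "-0.6 3 20 0 0 0 0.85" --pt "-0.6 5 20 0 0 0 0.85" --pt "-0.6 6 20 0 0 0 0.85" --pt "-0.6 8 19 0 0 0 0.8" --pt "-0.6 9 18 0 0 0 0.8"

```text
time: 43.3
tool_pos: [467.8, 141.9, 295.9]
tcp_rot: [-179.8, -0.1, 136.2]
ft_force: [-0.2, -0.3, 0.0]
finger_gap: 30.8
grip_force: 39.7
```

Call:
apply_moves --pt "-0.6 10 18 0 0 0 0.85" --pt "-0.6 12 17 0 0 0 0.85" --pt "-0.6 13 16 0 0 0 0.8" --pt "-0.6 14 14 0 0 0 0.8" --pt "-0.6 0 9 0 0 0 0.4" --pt "-0.6 1 9 0 0 0 0.4" --pt "-0.6 1 9 0 0 0 0.4" --pt "-0.6 1 9 0 0 0 0.4"

```text
time: 44.1
tool_pos: [516.9, 239.9, 295.6]
tcp_rot: [-179.8, -0.0, 111.8]
ft_force: [-0.2, 1.7, -0.1]
finger_gap: 30.4
grip_force: 39.7
```

Call:
apply_moves --pt "-0.6 2 9 1 0 0 0.35" --pt "-0.6 2 9 0 0 0 0.35" --pt "-0.6 2 9 1 0 0 0.35" --pt "-0.6 2 9 0 0 0 0.35" --pt "-0.6 3 9 1 0 0 0.35" --pt "-0.6 3 8 0 0 0 0.35" --pt "-0.6 3 8 1 0 0 0.35" --pt "-0.6 4 9 0 0 0 0.35"

```text
time: 44.9
tool_pos: [578.7, 279.0, 291.3]
tcp_rot: [-179.8, 0.1, 97.8]
ft_force: [-0.2, 0.5, -0.2]
finger_gap: 30.6
grip_force: 39.7
```

```bash
python3 -c "
from bench import r
r.snapshot('wrist');r.snapshot('wrist');print(r.sense()['tcp_rot'])"; python3 plan.py "[(*W(-1,184,254),98.4,6)]" -0.6
```

```text
[-1.79784686e+02  4.73891198e-02  9.78526885e+01]
from [578.9 279.3 291.3] -> [576.  278.8 254.3] 98.4
[[-0.6, 0, 0, 6, 0, 0, -0.02], [-0.6, 0, -1, 6, 0, 0, -0.02], [-0.6, 0, 0, 6, 0, 0, -0.02], [-0.6, 0, -1, 6, 0, 0, -0.02], [-0.6, 0, 0, 7, 0, 0, -0.01], [-0.6, 0, -1, 6, 0, 0, -0.02], [-0.6, 0, 0, 0, 0, 0, 0], [-0.6, 0, 0, 0, 0, 0, 0]]
```

Call:
apply_moves --pt "-0.6 0 -1 9 0 0 0" --pt "-0.6 0 -1 9 0 0 0" --pt "-0.6 0 -1 9 0 0 0" --pt "-0.6 0 0 6 0 0 0" --pt "-0.6 0 0 4 0 0 0" --pt "-0.6 0 0 0 0 0 0" --pt "-0.6 0 0 0 0 0 0" --pt "-0.6 0 0 0 0 0 0"

```text
time: 45.8
tool_pos: [576.6, 279.0, 257.9]
tcp_rot: [179.9, -0.0, 97.9]
ft_force: [0.6, 0.2, 0.4]
finger_gap: 30.7
grip_force: 39.7
```

Call:
apply_moves --pt "0.4 0 0 0 0 0 0" --pt "0.4 0 0 0 0 0 0" --pt "0.4 0 0 0 0 0 0" --pt "0.4 0 0 0 0 0 0" --pt "0.4 0 0 -10 0 0 0" --pt "0.4 0 0 -10 0 0 0" --pt "0.4 0 0 -10 0 0 0" --pt "0.4 0 0 -10 0 0 0"

```text
time: 46.6
tool_pos: [576.6, 279.0, 299.0]
tcp_rot: [179.9, -0.0, 97.9]
ft_force: [0.2, -0.2, 0.5]
finger_gap: 59.8
grip_force: 0.0
```

Call:
apply_moves --pt "0.4 0 -20 0 0 0 0" --pt "0.4 0 -20 0 0 0 0" --pt "0.4 0 -20 0 0 0 0" --pt "-1 0 -20 0 0 0 0" --pt "-1 -10 -10 0 0 0 0" --pt "-1 -20 0 0 0 0 0" --pt "-1 -20 0 0 0 0 0" --pt "-1 -10 0 0 0 0 0"

```text
time: 47.4
tool_pos: [495.7, 206.0, 298.4]
tcp_rot: [179.9, 0.0, 97.8]
ft_force: [-0.0, 0.3, -0.3]
finger_gap: -0.1
grip_force: 0.0
```

```bash
python3 chips.py scene; python3 - <<'E'
from h import *
q=snap('top','t4');w=snap('wrist','w4');s=r.sense();print(s['time'],s['tool_pos'],s['tcp_rot'])
cv2.imwrite('pics/t4c.png',np.vstack([cv2.resize(q['color'][160:200,290:365],(600,320),interpolation=cv2.INTER_CUBIC),cv2.resize(w['color'][100:400,200:640],(411,280))[:, :].copy() if 0 else cv2.copyMakeBorder(cv2.resize(w['color'][100:400,240:640],(373,280)),0,0,0,227,cv2.BORDER_CONSTANT)]))
E
python3 plan.py "[(*W(-50,0,235),60,10),(*W(62,0.7,200),60,6)]" -1
```

```text
scene {}
47.55 [495.63017459 206.96340376 297.87992196] [ 1.79959116e+02 -2.65642009e-02  9.78016144e+01]
from [495.6 207.  297.9] -> [665.1 107.  199.9] 60.0
[[-1, -12, 4, 6, 0, 0, 0.76], [-1, -12, 5, 6, 0, 0, 0.76], [-1, -12, 6, 6, 0, 0, 0.76], [-1, -11, 7, 6, 0, 0, 0.75], [-1, -11, 7, 6, 0, 0, 0.76], [-1, -10, 8, 7, 0, 0, 0.75], [-1, -10, 9, 6, 0, 0, 0.76], [-1, -9, 9, 7, 0, 0, 0.75]]
[[-1, -9, 10, 6, 0, 0, 0.76], [-1, -8, 11, 7, 0, 0, 0.75], [-1, 12, 15, 6, 0, 0, 0.0], [-1, 12, 14, 6, 0, 0, 0.0], [-1, 11, 15, 6, 0, 0, 0.0], [-1, 12, 14, 6, 0, 0, 0.0], [-1, 11, 15, 5, 0, 0, 0.0], [-1, 12, 14, 6, 0, 0, 0.0]]
```

View pics/t4c.png

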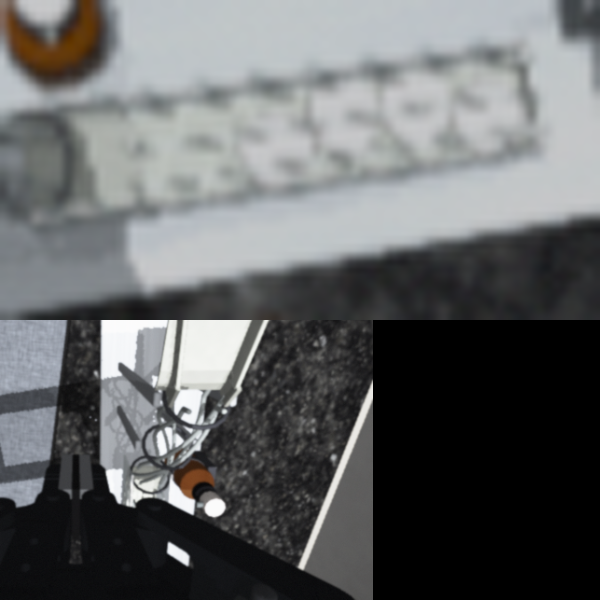

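Four white discs lie in the tray, at u≈270, 345, 415 and 490. No coloured chips remain on the mat. The cap shows in the wrist view at about pixel (468,300).

```bash
python3 - <<'E'
from h import *
from plan import W
p=load('w4');g=p['color'].min(2)[280:325,445:495];m=(g>200).astype(np.uint8)
n,l,st,c=cv2.connectedComponentsWithStats(m)
for i in range(1,n):
    if st[i,4]>30:
        u,v=c[i]+[445,280];print(u,v,st[i,4],d3(p,round(u),round(v)),ray(p,u,v,137.5))
print(W(62,0,138),proj(p,W(62,0,138)))
E
python3 plan.py "[(*W(62,0.5,285),98.4,8),(*W(62,0.5,155),98.4,8)]" -1
```

```text
470.1446540880503 300.6698113207547 318 [663.6 105.3 137.7] [663.8 105.6 137.5]
446.0 299.02173913043475 46 [704.4  31.    7.8] [638.8 104.1 137.5]
(np.float64(665.3518836095877), np.float64(105.89364175433792), 138) [471.9 300.8]
from [495.6 207.  297.9] -> [665.3 106.8 154.9] 98.4
[[-1, -15, 19, 2, 0, 0, -0.01], [-1, -15, 19, 2, 0, 0, -0.02], [-1, -15, 19, 1, 0, 0, -0.01], [-1, -16, 19, 2, 0, 0, -0.02], [-1, -16, 19, 1, 0, 0, -0.01], [-1, -15, 20, 2, 0, 0, -0.02], [-1, -16, 19, 1, 0, 0, -0.01], [-1, -15, 20, 2, 0, 0, -0.02]]
[[-1, 0, 0, 16, 0, 0, 0.0], [-1, 0, 0, 16, 0, 0, 0.0], [-1, 0, 0, 16, 0, 0, 0.0], [-1, 0, 0, 16, 0, 0, 0.0], [-1, 0, 0, 16, 0, 0, 0.0], [-1, 0, 0, 17, 0, 0, 0.0], [-1, 0, 0, 16, 0, 0, 0.0], [-1, 0, 0, 17, 0, 0, 0.0]]
```

Call:
apply_moves --pt "-1 -15 19 2 0 0 0" --pt "-1 -15 19 2 0 0 0" --pt "-1 -15 19 1 0 0 0" --pt "-1 -16 19 2 0 0 0" --pt "-1 -16 19 1 0 0 0" --pt "-1 -15 20 2 0 0 0" --pt "-1 -16 19 1 0 0 0" --pt "-1 -15 20 2 0 0 0"

```text
time: 48.35
tool_pos: [665.7, 107.0, 284.2]
tcp_rot: [180.0, -0.0, 97.9]
ft_force: [0.4, 0.5, 0.6]
finger_gap: -0.3
grip_force: 0.0
```

Call:
apply_moves --pt "-1 0 0 15 0 0 0" --pt "-1 0 0 15 0 0 0" --pt "-1 0 0 15 0 0 0" --pt "-1 0 0 15 0 0 0" --pt "-1 0 0 15 0 0 0" --pt "-1 0 0 15 0 0 0" --pt "-1 0 0 10 0 0 0" --pt "-1 0 0 0 0 0 0"

```text
time: 49.15
tool_pos: [663.5, 106.3, 181.8]
tcp_rot: [-179.8, -0.0, 97.9]
ft_force: [-0.6, -0.4, -0.5]
finger_gap: 0.1
grip_force: 0.0
```

```bash
python3 -c "
from bench import r
for i in range(3):
    s=r.sense();print(s['tool_pos'],s['ft_force']);r.snapshot('wrist')"; python3 plan.py "[(664.7,106.2,142,98.4,8)]" -1
```

```text
[663.51888397 106.31328835 181.80939351] [-0.62670335 -0.38304345 -0.51425197]
[664.18008838 106.29332874 183.29999179] [-0.60517617  0.36106983 -0.60116487]
[664.8037218  106.32687051 184.43671702] [ 0.23944621 -0.31610068  0.62739091]
from [665.2 106.3 185.2] -> [664.2 106.2 142.2] 98.4
[[-1, 0, 0, 5, 0, 0, -0.01], [-1, 0, 0, 5, 0, 0, -0.01], [-1, 0, 0, 6, 0, 0, -0.01], [-1, 0, 0, 5, 0, 0, -0.02], [-1, 0, 0, 6, 0, 0, -0.01], [-1, 0, 0, 5, 0, 0, -0.02], [-1, 0, 0, 6, 0, 0, -0.01], [-1, 0, -1, 5, 0, 0, -0.02]]
```

Call:
apply_moves --pt "-1 0 0 10 0 0 0" --pt "-1 0 0 10 0 0 0" --pt "-1 0 0 10 0 0 0" --pt "-1 0 0 8 0 0 0" --pt "-1 0 0 5 0 0 0" --pt "-1 0 0 3 0 0 0" --pt "-1 0 0 0 0 0 0" --pt "-1 0 0 0 0 0 0"

```text
time: 50.1
tool_pos: [665.1, 106.4, 138.7]
tcp_rot: [180.0, 0.0, 97.9]
ft_force: [-0.8, -0.3, -0.6]
finger_gap: 0.0
grip_force: 0.0
```

Call:
apply_moves --pt "-1 0 0 1 0 0 0" --pt "-1 0 0 1 0 0 0" --pt "-1 0 0 1 0 0 0" --pt "-1 0 0 1 0 0 0" --pt "-1 0 0 1 0 0 0" --pt "-1 0 0 0 0 0 0" --pt "-1 0 0 0 0 0 0" --pt "-1 0 0 0 0 0 0"

```text
time: 50.9
tool_pos: [665.2, 106.4, 133.8]
tcp_rot: [179.9, 0.0, 97.9]
ft_force: [2.8, 0.3, 3.7]
finger_gap: 0.1
grip_force: 2.1
```

Call:
apply_moves --pt "-1 0 0 1 0 0 0" --pt "-1 0 0 1 0 0 0" --pt "-1 0 0 1 0 0 0" --pt "-1 0 0 0 0 0 0" --pt "-1 0 0 0 0 0 0" --pt "-1 0 0 0 0 0 0" --pt "-1 0 0 0 0 0 0" --pt "-1 0 0 0 0 0 0"

```text
time: 51.7
tool_pos: [665.3, 106.4, 132.0]
tcp_rot: [179.9, 0.0, 97.9]
ft_force: [-0.4, -0.1, 12.8]
finger_gap: -0.3
grip_force: 6.2
```

Call:
apply_moves --pt "-1 0 0 1 0 0 0" --pt "-1 0 0 0 0 0 0" --pt "-1 0 0 0 0 0 0" --pt "-1 0 0 0 0 0 0" --pt "-1 0 0 -2 0 0 0" --pt "-1 0 0 -5 0 0 0" --pt "-1 0 0 -10 0 0 0" --pt "-1 0 0 -20 0 0 0"

```text
time: 52.5
tool_pos: [662.3, 106.1, 163.6]
tcp_rot: [-179.6, -0.0, 97.9]
ft_force: [0.5, -0.5, 0.2]
finger_gap: -0.3
grip_force: 0.0
```

Call:
apply_moves --pt "-1 0 0 -25 0 0 0" --pt "-1 0 0 -30 0 0 0" --pt "-1 0 0 -30 0 0 0" --pt "-1 0 0 -30 0 0 0" --pt "-1 0 0 -30 0 0 0" --pt "-1 0 0 -20 0 0 0" --pt "-1 0 0 0 0 0 0" --pt "-1 0 0 0 0 0 0"

```text
time: 53.3
tool_pos: [664.4, 106.4, 330.5]
tcp_rot: [-179.9, -0.0, 97.9]
ft_force: [-0.2, -0.3, -1.1]
finger_gap: 0.0
grip_force: 0.0
```

```bash
python3 - <<'E'
from h import *
s=snap('scene','s5');q=snap('top','t5');w=snap('wrist','w5')
print(d3(q,*[int(round(k)) for k in proj(q,(664.7,106.2,138))]),d3(s,*[int(round(k)) for k in proj(s,(664.7,106.2,138))]))
hv=cv2.cvtColor(s['color'],cv2.COLOR_BGR2HSV);m=cv2.inRange(hv,(5,150,120),(18,255,255));n,l,st,c=cv2.connectedComponentsWithStats(m)
for i in range(1,n):
    if st[i,4]>10: print(c[i],st[i],d3(s,*map(int,c[i].round())))
cv2.imwrite('pics/s5c.png',np.vstack([cv2.resize(s['color'][150:270,300:420],(500,300)),cv2.resize(q['color'][160:200,290:365],(500,267),interpolation=cv2.INTER_CUBIC)]))
E
python3 plan.py "[(*W(0,-90,320),150,12),(*W(-25,-218,320),188.4,10)]" -0.2
```

```text
[614.3  92.4 420.7] [667.  108.4 135.8]
[386.98 188.9 ] [382 184  11  11  50] [ 612.5 -124.5  256.7]
[327.33333333 203.05555556] [323 202   9   4  18] [649.3  97.6  95.2]
from [663.9 106.3 328.7] -> [ 611.1 -122.4  319.7] 188.4
[[-0.2, -8, -5, 1, 0, 0, -0.87], [-0.2, -7, -6, 1, 0, 0, -0.87], [-0.2, -7, -6, 1, 0, 0, -0.87], [-0.2, -6, -7, 1, 0, 0, -0.87], [-0.2, -6, -7, 1, 0, 0, -0.87], [-0.2, -5, -7, 1, 0, 0, -0.87], [-0.2, -5, -8, 0, 0, 0, -0.87], [-0.2, -4, -8, 1, 0, 0, -0.87]]
[[-0.2, -3, -8, 0, 0, 0, -0.87], [-0.2, -3, -9, 1, 0, 0, -0.87], [-0.2, -2, -9, 0, 0, 0, -0.86], [-0.2, -2, -8, 1, 0, 0, -0.87], [-0.2, -6, -12, 0, 0, 0, -0.77], [-0.2, -5, -12, 0, 0, 0, -0.77], [-0.2, -4, -12, 0, 0, 0, -0.77], [-0.2, -4, -13, 0, 0, 0, -0.77]]
[[-0.2, -3, -13, 0, 0, 0, -0.77], [-0.2, -2, -13, 0, 0, 0, -0.77], [-0.2, -1, -13, 0, 0, 0, -0.76], [-0.2, 0, -13, 0, 0, 0, -0.77], [-0.2, 1, -13, 0, 0, 0, -0.76], [-0.2, 2, -12, 0, 0, 0, -0.77], [-0.2, 0, 0, 0, 0, 0, 0], [-0.2, 0, 0, 0, 0, 0, 0]]
```

View pics/s5c.png

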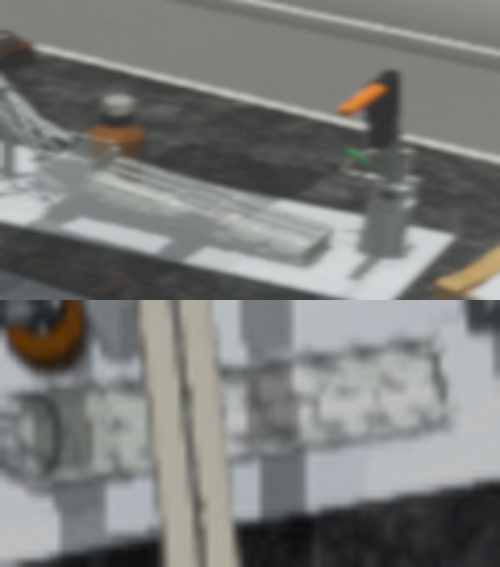

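The cap is back up, the lamp is still upright and the chips are in the tray. Now the lamp.

Call:
apply_moves --pt "-0.3 -8 -5 1 0 0 -0.85" --pt "-0.3 -7 -6 1 0 0 -0.85" --pt "-0.3 -7 -6 1 0 0 -0.85" --pt "-0.3 -6 -7 1 0 0 -0.85" --pt "-0.3 -6 -7 1 0 0 -0.85" --pt "-0.3 -5 -7 1 0 0 -0.85" --pt "-0.3 -5 -8 0 0 0 -0.9" --pt "-0.3 -4 -8 1 0 0 -0.9"

```text
time: 54.25
tool_pos: [632.1, 40.0, 322.5]
tcp_rot: [-179.9, -0.1, 132.6]
ft_force: [0.4, 0.0, 0.1]
finger_gap: 30.4
grip_force: 0.0
```

Call:
apply_moves --pt "-0.3 -3 -8 0 0 0 -0.9" --pt "-0.3 -3 -9 1 0 0 -0.9" --pt "-0.3 -2 -9 0 0 0 -0.85" --pt "-0.3 -2 -8 1 0 0 -0.85" --pt "-0.3 -6 -12 0 0 0 -0.75" --pt "-0.3 -5 -12 0 0 0 -0.75" --pt "-0.3 -4 -12 0 0 0 -0.75" --pt "-0.3 -4 -13 0 0 0 -0.75"

```text
time: 55.05
tool_pos: [614.4, -44.8, 320.5]
tcp_rot: [-180.0, -0.2, 165.0]
ft_force: [-0.0, 0.4, -0.0]
finger_gap: 29.8
grip_force: 0.0
```

Call:
apply_moves --pt "-0.3 -3 -13 0 0 0 -0.8" --pt "-0.3 -2 -13 0 0 0 -0.8" --pt "-0.3 -1 -13 0 0 0 -0.8" --pt "-0.3 0 -13 0 0 0 -0.8" --pt "-0.3 1 -13 0 0 0 -0.75" --pt "-0.3 2 -12 0 0 0 -0.75" --pt "-0.3 0 0 0 0 0 0" --pt "-0.3 0 0 0 0 0 0"

```text
time: 55.85
tool_pos: [610.5, -121.8, 321.1]
tcp_rot: [179.9, -0.1, -171.8]
ft_force: [0.3, 0.4, 0.2]
finger_gap: 29.9
grip_force: 0.0
```

```bash
python3 - <<'E'
from h import *
from plan import plan
s=r.sense();p=snap('wrist','w6');print(s['tool_pos'],s['tcp_rot'])
hv=cv2.cvtColor(p['color'],cv2.COLOR_BGR2HSV);m=cv2.inRange(hv,(3,150,60),(18,255,255));n,l,st,c=cv2.connectedComponentsWithStats(m)
for i in range(1,n):
    if st[i,4]>100: print(c[i],st[i],d3(p,*map(int,c[i].round())),ray(p,*c[i],253))
print(proj(p,(612.4,-123.8,253)))
plan([(612.3,-123.5,241,188.4,8)],-0.3)
E
```

```text
[ 610.54421931 -121.84611447  321.11123198] [ 1.79936002e+02 -9.83729256e-02 -1.71765655e+02]
[319.64992826 221.68292683] [ 311  180   19   85 1394] [ 612.3 -122.7  258.6] [ 614.  -122.7  253. ]
[495.66777963 236.75292154] [482 222  34  35 599] [657.8  92.5  95.6] [607.8  -4.1 253. ]
[632.81651376 310.5412844 ] [625 301  15  19 109] [775.7 394.6   6.1] [648.8 109.6 253. ]
[621.15822785 354.37974684] [602 334  38  41 158] [835.1 372.7  35.1] [685.9 115.8 253. ]
[318.3 219.1]
from [ 610.7 -121.5  321.4] -> [ 612.  -123.4  241.4] -171.6
[[-0.3, 0, 0, 10, 0, 0, -0.0], [-0.3, 0, 0, 10, 0, 0, -0.0], [-0.3, 0, 0, 10, 0, 0, -0.0], [-0.3, 0, 0, 10, 0, 0, -0.0], [-0.3, 0, -1, 10, 0, 0, -0.01], [-0.3, 0, 0, 10, 0, 0, -0.0], [-0.3, -1, -1, 10, 0, 0, -0.01], [-0.3, 0, 0, 10, 0, 0, -0.0]]
```

Call:
apply_moves --pt "-0.3 -1 -1 10 0 0 0" --pt "-0.3 -1 0 10 0 0 0" --pt "-0.3 0 0 10 0 0 0" --pt "-0.3 0 0 10 0 0 0" --pt "-0.3 0 0 10 0 0 0" --pt "-0.3 0 0 10 0 0 0" --pt "-0.3 0 0 10 0 0 0" --pt "-0.3 0 0 10 0 0 0"

```text
time: 56.7
tool_pos: [613.1, -122.8, 241.4]
tcp_rot: [180.0, -0.0, -171.6]
ft_force: [0.3, 0.3, 0.7]
finger_gap: 30.0
grip_force: 0.0
```

Call:
apply_moves --pt "-0.3 0 0 0 0 0 0" --pt "-1 0 0 0 0 0 0" --pt "-1 0 0 0 0 0 0" --pt "-1 0 0 0 0 0 0" --pt "-1 0 0 0 0 0 0" --pt "-1 0 0 0 0 0 0" --pt "-1 0 0 0 0 0 0" --pt "-1 0 0 0 0 0 0" --squeeze 50

```text
time: 57.5
tool_pos: [613.2, -122.8, 242.7]
tcp_rot: [-180.0, 0.0, -171.6]
ft_force: [-2.1, 0.9, 2.8]
finger_gap: 10.0
grip_force: 49.0
```

```bash
python3 - <<'E'
from h import *
import json
s=r.sense();print(s['tool_pos'],s['finger_gap'],s['ft_force'])
th=np.radians(np.linspace(81,35,25));Y=150*np.cos(th);Z=150*np.sin(th);y=z=0;rows=[]
for i in range(1,25):
    dy=round(Y[i]-Y[0]-y);dz=round(Z[i]-Z[0]-z);y+=dy;z+=dz;rows.append([-1,0,dy,-dz,0,0,0])
for i in range(0,24,8):print(json.dumps(rows[i:i+8]))
E
```

```text
[ 613.17085294 -122.78248552  242.65336364] 9.985580520872729 [-2.08257914  0.88975257  2.76161707]
[[-1, 0, 5, 1, 0, 0, 0], [-1, 0, 5, 1, 0, 0, 0], [-1, 0, 5, 1, 0, 0, 0], [-1, 0, 5, 1, 0, 0, 0], [-1, 0, 4, 2, 0, 0, 0], [-1, 0, 5, 2, 0, 0, 0], [-1, 0, 5, 1, 0, 0, 0], [-1, 0, 4, 2, 0, 0, 0]]
[[-1, 0, 5, 3, 0, 0, 0], [-1, 0, 4, 2, 0, 0, 0], [-1, 0, 5, 2, 0, 0, 0], [-1, 0, 4, 3, 0, 0, 0], [-1, 0, 4, 3, 0, 0, 0], [-1, 0, 4, 3, 0, 0, 0], [-1, 0, 4, 3, 0, 0, 0], [-1, 0, 4, 3, 0, 0, 0]]
[[-1, 0, 4, 3, 0, 0, 0], [-1, 0, 4, 3, 0, 0, 0], [-1, 0, 3, 4, 0, 0, 0], [-1, 0, 4, 3, 0, 0, 0], [-1, 0, 3, 4, 0, 0, 0], [-1, 0, 3, 4, 0, 0, 0], [-1, 0, 3, 4, 0, 0, 0], [-1, 0, 3, 4, 0, 0, 0]]
```

Call:
apply_moves --pt "-1 0 5 1 0 0 0" --pt "-1 0 5 1 0 0 0" --pt "-1 0 5 1 0 0 0" --pt "-1 0 5 1 0 0 0" --pt "-1 0 4 2 0 0 0" --pt "-1 0 5 2 0 0 0" --pt "-1 0 5 1 0 0 0" --pt "-1 0 4 2 0 0 0"

```text
time: 58.3
tool_pos: [607.9, -85.4, 232.2]
tcp_rot: [-179.9, 0.1, -171.6]
ft_force: [-2.9, -4.3, 7.4]
finger_gap: 9.8
grip_force: 50.0
```

Call:
apply_moves --pt "-1 0 5 3 0 0 0" --pt "-1 0 4 2 0 0 0" --pt "-1 0 5 2 0 0 0" --pt "-1 0 4 3 0 0 0" --pt "-1 0 4 3 0 0 0" --pt "-1 0 4 3 0 0 0" --pt "-1 0 4 3 0 0 0" --pt "-1 0 4 3 0 0 0"

```text
time: 59.1
tool_pos: [603.0, -50.8, 210.2]
tcp_rot: [180.0, 0.1, -171.6]
ft_force: [-3.3, -0.6, 7.2]
finger_gap: 9.9
grip_force: 51.0
```

Call:
apply_moves --pt "-1 0 4 3 0 0 0" --pt "-1 0 4 3 0 0 0" --pt "-1 0 3 4 0 0 0" --pt "-1 0 4 3 0 0 0" --pt "-1 0 3 4 0 0 0" --pt "-1 0 3 4 0 0 0" --pt "-1 0 3 4 0 0 0" --pt "-1 0 3 4 0 0 0"

```text
time: 59.9
tool_pos: [599.0, -23.8, 180.7]
tcp_rot: [180.0, 0.1, -171.6]
ft_force: [0.3, -1.8, 3.4]
finger_gap: 10.0
grip_force: 51.5
```

Call:
apply_moves --pt "-1 0 0 0 0 0 0" --pt "-1 0 0 0 0 0 0" --pt "-1 0 0 0 0 0 0" --pt "-0.5 0 0 0 0 0 0" --pt "-0.5 0 0 0 0 0 0" --pt "-0.5 0 0 0 0 0 0" --pt "-0.5 0 0 0 0 0 0" --pt "-0.5 0 0 0 0 0 0"

```text
time: 60.7
tool_pos: [598.6, -25.0, 180.2]
tcp_rot: [180.0, -0.0, -171.6]
ft_force: [-0.2, 0.3, 0.1]
finger_gap: 21.2
grip_force: 0.0
```

Call:
apply_moves --pt "-0.5 0 0 -10 0 0 0" --pt "-0.5 0 0 -10 0 0 0" --pt "-0.5 0 0 -15 0 0 0" --pt "-0.5 0 0 -15 0 0 0" --pt "-0.5 0 0 -15 0 0 0" --pt "-0.5 0 0 -15 0 0 0" --pt "-0.5 0 0 -20 0 0 0" --pt "-0.5 0 0 0 0 0 0"

```text
time: 61.5
tool_pos: [600.3, -25.0, 284.8]
tcp_rot: [-179.9, 0.3, -171.6]
ft_force: [0.5, 0.1, 0.8]
finger_gap: 21.4
grip_force: 0.0
```

```bash
cat > peg.py <<'E'
from h import *
x0,y0,t=np.load('st.npy')
uv={};P={}
for n in('scene','wrist'):
    s=r.sense();p=snap(n,'pg_'+n);P[n]=p
    m=cv2.inRange(cv2.cvtColor(p['color'],cv2.COLOR_BGR2HSV),(3,150,60),(18,255,255));k,l,st,c=cv2.connectedComponentsWithStats(m)
    for i in range(1,k):
        if st[i,4]<15: continue
        X=d3(p,*map(int,c[i].round()))
        if abs(X[0]-600)<35 and abs(X[1]+30)<110 and X[2]>110:
            uv[n]=c[i];o=X[:2]-[x0,y0];ly=o@[-np.sin(t),np.cos(t)]
            print(n,c[i].round(1),st[i,4],X,'local x,y',(o@[np.cos(t),np.sin(t)]).round(1),ly.round(1),'angle (surface)',np.degrees(np.arctan2(X[2]-105,ly+240)).round(1))
if len(uv)==2:
    X=tri([P[n] for n in uv],[uv[n] for n in uv]);o=X[:2]-[x0,y0];ly=o@[-np.sin(t),np.cos(t)];print('tri',X,ly,np.degrees(np.arctan2(X[2]-105,ly+240)),np.hypot(X[2]-105,ly+240))
E
python3 peg.py
```

```text
scene [351.  197.9] 50 [593.4 -25.8 195.7] local x,y -28.4 -119.7 angle (surface) 37.0
wrist [323.5 205.1] 1150 [596.9 -23.8 197.4] local x,y -24.7 -118.3 angle (surface) 37.2
tri [598.1 -23.4 192.6] -118.06204316067748 35.69339581379829 150.14201716424515
```

Call:
apply_moves --pt "-0.5 20 0 -5 0 0 0" --pt "-0.5 25 0 -5 0 0 0" --pt "-0.5 25 10 0 0 0 0" --pt "-0.5 25 25 0 0 0 0" --pt "-0.5 25 30 0 0 0 0" --pt "-0.5 20 30 0 0 0 0" --pt "-0.5 10 30 0 0 0 0" --pt "-0.5 0 10 0 0 0 0"

```text
time: 62.4
tool_pos: [428.8, 88.7, 289.3]
tcp_rot: [180.0, -0.1, -171.5]
ft_force: [0.5, -0.3, 0.4]
finger_gap: 21.5
grip_force: 0.0
```

```bash
python3 chips.py scene top; python3 - <<'E'
from h import *
s=snap('scene','s7');q=snap('top','t7')
b=lambda u,v:proj(s,(u,v,0))
cv2.imwrite('pics/fin.png',np.vstack([np.hstack([cv2.resize(s['color'][175:235,340:415],(440,352),interpolation=cv2.INTER_CUBIC),cv2.resize(s['color'][130:250,190:310],(352,352))]),cv2.resize(q['color'][150:205,180:380],(792,218),interpolation=cv2.INTER_CUBIC)]))
for n,a in(('beaker',(195,215)),('bot',(195,183)),('timer',(441,232))):
    p=load('top0');d=8;T=p['color'][a[1]-12:a[1]+12,a[0]-14:a[0]+14];S=q['color'][a[1]-20:a[1]+20,a[0]-22:a[0]+22]
    R_=cv2.matchTemplate(S,T,cv2.TM_CCOEFF_NORMED);print(n,cv2.minMaxLoc(R_)[1::2])
x0,y0,t=np.load('st.npy')
from plan import W
for y in range(-200,-20,12):
    print(y,d3(q,*[int(round(k)) for k in proj(q,W(0,y,25))]),end=' ')
print(r.sense()['time'])
E
```

```text
scene {}
top {}
beaker (0.9994410276412964, (8, 8))
bot (0.9895984530448914, (8, 8))
timer (0.9996692538261414, (8, 8))
-200 [630.9 -99.6  39.9] -188 [633.  -90.4  26.6] -176 [629.7 -75.9  27.2] -164 [626.4 -65.1  26.9] -152 [626.3 -54.3  29. ] -140 [619.7 -38.2  55. ] -128 [601.5 -19.4 195.5] -116 [618.9 -18.   37. ] -104 [619.1  -3.8  38.7] -92 [615.2   7.   43.3] -80 [612.   17.6  42.1] -68 [612.3  28.2  42. ] -56 [609.2  42.3  40.9] -44 [609.   52.9  44.9] -32 [605.6  63.5  45.2] 62.6
```

View pics/fin.png

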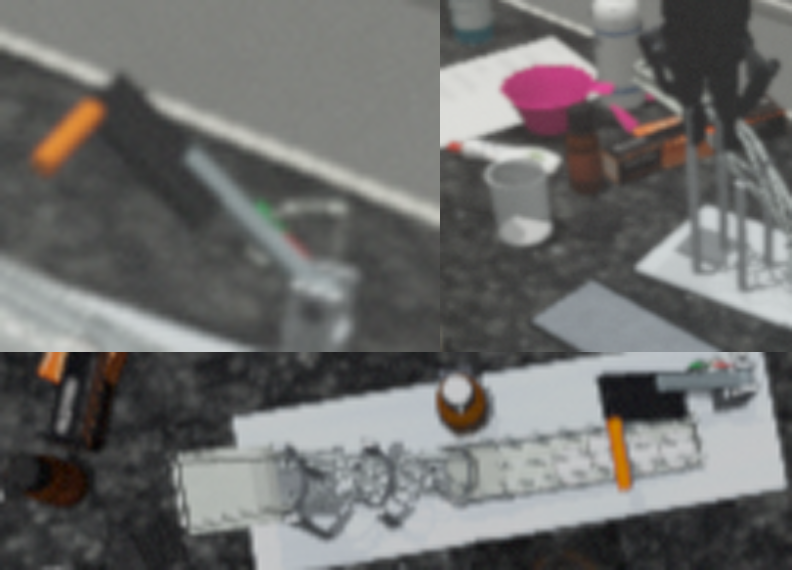

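The final picture shows the lamp at the green mark (crop (265,213)); I measure it at about 35.5°. The beaker, the brown bottle and the timer are unmoved, and the chips are in the tray with nothing left on the mat.

```bash
python3 -c "
from bench import r
print(r.hand_in())"
```

```text
the job is handed in; nothing more can be done
None
```

I turned all four chips into the tray, white backs up, then pressed the mist cap fully and it came back up. The lamp is holding at about 35.5° by the green mark, and I handed the job in at about 63 s; the verdict wasn't shown.

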